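# Load the shaker deck with well blocks from the transit stack

## Task

Unpack the stack: tuck each metal block into its own bay of the shaker deck, tongue under the overhanging lip and then laid down level so that it sits fully home on the bay floor, and put the white separator plates that lie between the blocks squarely on one another in one flat pile in the middle of the grey tray, where one may lie already. When all of that is done, swing the deck's lock lever all the way over, away from the robot. Leave the timer, tape roll, dish and cool block where they are.

Things in the scene. Friction and masses are not known exactly. Their poses are not given: they have to be found in the camera images.
- deck: grey shaker deck, fixed, base 134 x 352 mm (x, y), 14 mm thick; origin under the base's centre, +x away from the robot, +z up. Three equal pockets (bays) side by side along y, a retaining bar with a lip along their near (-x) edge, a 12 mm high, 10 mm thick wall along their far (+x) edge
- bay_1 (a point): centre of the floor of the right-hand bay (deck y = -124 mm), axes as the deck. Bay: 114 mm long (x -57 to +57), 58 mm wide, floor 14 mm over the table. Grey islands 12 mm above the floor flank it only at x -57 to -27 and +37 to +57; between these the sides are open for fingers, 37 mm from bay to bay
- bay_2 (a point): centre of the floor of the middle bay (deck y = -29 mm), axes as the deck
- bay_3 (a point): centre of the floor of the left-hand bay (deck y = +66 mm), axes as the deck
- lock (a joint): lock lever at the left end of the deck (deck x = 0, y = +150 mm): a 10 mm rod with a dark ball knob of 26 mm, on a grey housing 70 x 50 x 25 mm; hinged about an axis along deck y that lies 36 mm above the table. Value in rad: 0 leans to -x (towards the robot), grows as it swings to +x, stop at 1.0; stays where it is left, 0.06 N m of friction (about 1.2 N at the knob)
- lock_tip (a point): centre of the lock lever ball knob, 50 mm from the hinge axis; about 80 mm above the table and 24 mm before the hinge (-x) at joint value 0, 24 mm beyond it (+x) at 1.0
- block_1: aluminium well block, 0.13 to 0.25 kg, 110 x 52 x 20 mm (x, y, z), origin at the centre of its underside. Full height from x = -33 to +55 mm; from -55 to -33 a tongue 8 mm thick, full width, flush with the underside: this end goes under the lip. All alike, any bay. Starts at the bottom of the stack, tongue roughly towards the robot
- block_2: as block_1; at the start the second block of the stack, on spacer_1
- block_3: as block_1; at the start the top block of the stack, on spacer_2; absent in some runs, when spacer_2 is the top of the stack
- spacer_1: white rigid separator plate 124 x 64 x 8 mm, 0.06 kg, origin at the centre of its underside, x along its length; may lie either face up in the pile; starts on block_1, within 8 mm of its origin and nearly parallel to it
- spacer_2: as spacer_1; starts on block_2
- tray: loose low grey tray, outside 156 x 126 mm (x, y) and 10 mm high, walls 3 mm, inner floor about 3 mm above its underside; origin at the centre of its underside
- timer: bench timer 66 x 62 x 19 mm, bystander; origin at the centre of its underside
- tape_roll: roll of tape, 64 mm across, 19 mm high, lying flat, bystander; origin at the centre of its underside
- dish: petri dish 65 mm across, 14 mm high, bystander; origin at the centre of its underside
- cool_block: white cool block 40 x 62 x 26 mm, bystander; origin at the centre of its underside
- lip (a point): middle of the lip's lower free edge (deck x = -45 mm), 16 mm above the bay floors. The lip, an aluminium bar 5 mm thick, overhangs all bays by 12 mm, from the near wall at x = -57 to x = -45 mm; the space beneath it is 16 mm high
- spacer_3: as spacer_1; starts already set aside, lying flat in the tray near its middle; absent in some runs
Not all that is in view belongs to the job. Leave any orange, pink or red look-alike of the spacer_3 alone.

How it is judged:
On the way, in this order (a step that is already met when the one before it is completed fails the run):
1. every block is home and level in a bay and the separator plates lie flat in one pile in the tray, the lock lever not yet thrown (angle between each of block_1, block_2, block_3's own z axis and vertical below 0.04 rad and ((x of block_1 in the frame of bay_1 between -0.005 and 0.005 m and y of block_1 in the frame of bay_1 between -0.006 and 0.006 m and z of block_1 in the frame of bay_1 between -0.003 and 0.003 m) or (x of block_1 in the frame of bay_2 between -0.005 and 0.005 m and y of block_1 in the frame of bay_2 between -0.006 and 0.006 m and z of block_1 in the frame of bay_2 between -0.003 and 0.003 m) or (x of block_1 in the frame of bay_3 between -0.005 and 0.005 m and y of block_1 in the frame of bay_3 between -0.006 and 0.006 m and z of block_1 in the frame of bay_3 between -0.003 and 0.003 m)) and ((x of block_2 in the frame of bay_1 between -0.005 and 0.005 m and y of block_2 in the frame of bay_1 between -0.006 and 0.006 m and z of block_2 in the frame of bay_1 between -0.003 and 0.003 m) or (x of block_2 in the frame of bay_2 between -0.005 and 0.005 m and y of block_2 in the frame of bay_2 between -0.006 and 0.006 m and z of block_2 in the frame of bay_2 between -0.003 and 0.003 m) or (x of block_2 in the frame of bay_3 between -0.005 and 0.005 m and y of block_2 in the frame of bay_3 between -0.006 and 0.006 m and z of block_2 in the frame of bay_3 between -0.003 and 0.003 m)) and ((x of block_3 in the frame of bay_1 between -0.005 and 0.005 m and y of block_3 in the frame of bay_1 between -0.006 and 0.006 m and z of block_3 in the frame of bay_1 between -0.003 and 0.003 m) or (x of block_3 in the frame of bay_2 between -0.005 and 0.005 m and y of block_3 in the frame of bay_2 between -0.006 and 0.006 m and z of block_3 in the frame of bay_2 between -0.003 and 0.003 m) or (x of block_3 in the frame of bay_3 between -0.005 and 0.005 m and y of block_3 in the frame of bay_3 between -0.006 and 0.006 m and z of block_3 in the frame of bay_3 between -0.003 and 0.003 m)) and horizontal distance between spacer_1 and spacer_2 below 0.02 m and angle between the x axis of spacer_1 and the x axis of spacer_2, either way round below 0.2 rad and horizontal distance between each of spacer_1, spacer_2 and spacer_3 below 0.02 m and angle between the x axis of each of spacer_1, spacer_2 and the x axis of spacer_3, either way round below 0.2 rad and angle between the z axis of each of spacer_1, spacer_2, spacer_3 and the z axis of deck, either way round below 0.05 rad and z of spacer_1 in the frame of tray between 0 and 0.028 m and horizontal distance between each of spacer_1, spacer_2, spacer_3 and tray below 0.04 m and z of spacer_2 in the frame of tray between 0 and 0.028 m and z of spacer_3 in the frame of tray between 0 and 0.028 m and value of joint lock below 0.5 rad), for 0.2 s.
2. the lock lever is thrown (value of joint lock above 0.85 rad), for 0.2 s.
At the end, for the whole second after the job is handed in: Each present block is in its own bay, level within 0.04 rad, origin within 5 (x), 6 (y), 3 mm (z) of the bay site; all plates flat in the tray within 40 mm of its centre, stacked within 20 mm and 0.2 rad; lever beyond 0.85 rad; all at rest (angle between each of block_1, block_2, block_3's own z axis and vertical below 0.04 rad and ((x of block_1 in the frame of bay_1 between -0.005 and 0.005 m and y of block_1 in the frame of bay_1 between -0.006 and 0.006 m and z of block_1 in the frame of bay_1 between -0.003 and 0.003 m) or (x of block_1 in the frame of bay_2 between -0.005 and 0.005 m and y of block_1 in the frame of bay_2 between -0.006 and 0.006 m and z of block_1 in the frame of bay_2 between -0.003 and 0.003 m) or (x of block_1 in the frame of bay_3 between -0.005 and 0.005 m and y of block_1 in the frame of bay_3 between -0.006 and 0.006 m and z of block_1 in the frame of bay_3 between -0.003 and 0.003 m)) and ((x of block_2 in the frame of bay_1 between -0.005 and 0.005 m and y of block_2 in the frame of bay_1 between -0.006 and 0.006 m and z of block_2 in the frame of bay_1 between -0.003 and 0.003 m) or (x of block_2 in the frame of bay_2 between -0.005 and 0.005 m and y of block_2 in the frame of bay_2 between -0.006 and 0.006 m and z of block_2 in the frame of bay_2 between -0.003 and 0.003 m) or (x of block_2 in the frame of bay_3 between -0.005 and 0.005 m and y of block_2 in the frame of bay_3 between -0.006 and 0.006 m and z of block_2 in the frame of bay_3 between -0.003 and 0.003 m)) and ((x of block_3 in the frame of bay_1 between -0.005 and 0.005 m and y of block_3 in the frame of bay_1 between -0.006 and 0.006 m and z of block_3 in the frame of bay_1 between -0.003 and 0.003 m) or (x of block_3 in the frame of bay_2 between -0.005 and 0.005 m and y of block_3 in the frame of bay_2 between -0.006 and 0.006 m and z of block_3 in the frame of bay_2 between -0.003 and 0.003 m) or (x of block_3 in the frame of bay_3 between -0.005 and 0.005 m and y of block_3 in the frame of bay_3 between -0.006 and 0.006 m and z of block_3 in the frame of bay_3 between -0.003 and 0.003 m)) and horizontal distance between spacer_1 and spacer_2 below 0.02 m and angle between the x axis of spacer_1 and the x axis of spacer_2, either way round below 0.2 rad and horizontal distance between each of spacer_1, spacer_2 and spacer_3 below 0.02 m and angle between the x axis of each of spacer_1, spacer_2 and the x axis of spacer_3, either way round below 0.2 rad and angle between the z axis of each of spacer_1, spacer_2, spacer_3 and the z axis of deck, either way round below 0.05 rad and z of spacer_1 in the frame of tray between 0 and 0.028 m and horizontal distance between each of spacer_1, spacer_2, spacer_3 and tray below 0.04 m and z of spacer_2 in the frame of tray between 0 and 0.028 m and z of spacer_3 in the frame of tray between 0 and 0.028 m and value of joint lock above 0.85 rad and linear speed of each of block_1, block_2, block_3, spacer_1, spacer_2, spacer_3 below 0.02 m/s); the robot touches nothing.
It fails at once if the timer is pushed away (more than 25 mm) (distance of timer from where it was at the start of the episode above 0.025 m).
It fails at once if the tape roll is pushed away (more than 25 mm) (distance of tape_roll from where it was at the start of the episode above 0.025 m).
It fails at once if the dish is pushed away (more than 25 mm) (distance of dish from where it was at the start of the episode above 0.025 m).
It fails at once if the cool block is pushed away (more than 25 mm) (distance of cool_block from where it was at the start of the episode above 0.025 m).
Of block_3, spacer_3 only 1 to 2 are there at a start; the rules pass over those that are not, and their reading is None.
At some moment in a run one of tray may be knocked a few centimetres aside while the robot is not near it.
Once in a run the grip may slacken for a moment while it holds something.
It also fails if it takes over 192 s, if anything falls off the work surface, if the arm or the gripper's body presses on something with over 40 N, if the wrist force passes 120 N, or if a joint passes its speed limit or range.

## Robot

A 6-joint arm with a two-finger parallel gripper is mounted at the origin on a cart in front of the work surface, level with it; the furniture and walls round the work are solid. World frame = base frame: x ahead of the robot, y to its left, z up, the work surface at z = 0. Lengths are in m, angles in rad, forces in N, time in s.
With the tool pointing down it reaches from about 0.325 to 0.85 m from the base axis. Payload 4.4 kg.
Tool frame: the origin (TCP) lies at the very end of the fingers, on their centre line; the grasp point (between the pads) lies 19 mm behind it; z points along the fingers, y is the line along which they close (so a half turn about z gives the same grasp; the last joint's range is limited). The gripper opens to 94 mm and grips with 3 to 60 N. Pads are 16 mm wide; open, the fingers measure 119 mm over their backs; the gripper's body (75 mm by 177 mm) begins 78 mm behind the grasp point.
Start: joints at [-1.425, 0.207, 1.542, -0, 1.393, -0.15], TCP at [0.168, -0.55, 0.181] pointing down, gripper open.
Joint ranges: [-2.73, 2.73], [-0.86, 2.22], [0.23, 2.46], [-1.11, 4.25], [0.08, 2.63], [-2.82, 2.82]. Speed limits (rad/s): [2.79, 2.79, 3.14, 3.14, 3.14, 3.14].

## Interface

Orientations are given as a unit quaternion [w, x, y, z].
In Python, from rig import arm gives the robot as it stands.
- The arm moves only by the shell command python3 -m inch 'ROWS' [OPENING] [FORCE]. ROWS is JSON, one flat list of numbers, 6 for each row, row after row: the shift along the world's x, y, z in m, then the turn, a rotation vector about the world's x, y, z in degrees. A call has 1 to 12 rows; each row is the pose to reach, as a shift and turn from the pose commanded when the call began; what a row does not reach only later rows make up. A row lasts 1/12 s, in which the tool goes at most 41.7 mm and 7.16 degrees, less where a joint would pass 70% of its speed; a pose out of reach is approached as far as the arm can. A call with a gripper value outside its range is refused whole. OPENING is the closure, from -1 (fully open) to 1 (shut), set as the call begins (- or left out, the last holds). The fingers move at their own pace and stop on an object; FORCE is the grip in N (left out, the last holds). Time passes only in rows, so rows that repeat a pose let the fingers close. It gives the time, the measured TCP pose, the force, the opening and the grip force at its end, in the units of the state.
- arm.get_state(): the state, without advancing time (a new reading comes with each control period).
- arm.get_image(name): name is "scene" or "top"; returns the picture (480x640x3 uint8, blue, green, red); there is no depth.
- arm.get_calibration(name): a dict with "mtx" (3x3 intrinsics, pixels), "R" (3x3) and "t" (3): a world point X has camera coordinates R X + t. Camera axes: x right, y down, z forward; pixel columns grow to the right and rows downward; lengths in m; the calibration is good to about 2 mm. A picture is of the moment at which its call begins. get_calibration takes no time and is no camera call.
- arm.hand_in(): hands the job in; it is judged then, once.
Trained networks look in the newest picture that a camera, given by its name, has taken for a name from the list of things; names that differ only in an ending like _2 or _b are one class to them, and where a whole thing is asked for, a point or a joint stands for the part that bears it (a point fixed in the world has none). Each returns a list of dicts, best first, with "score" (0 to 1); they miss things now and then, are a little off and sometimes report something else, mostly with a low value. They report only what shows in the picture. A call takes as long as a camera call. They do not tell look-alikes from the thing itself.
- arm.spot_in(camera, thing): "rect" ([left, top, right, bottom] in pixels, round what is visible of it).
- arm.trace(camera, thing): "region" (480x640 bool, what is visible of it) and "rect" ([left, top, right, bottom] in pixels, round what is visible of it).
The state is a dict: "t": time; "joints": joint angles; "joint_velocities": joint speeds; "joint_torque": joint torques, N m; "tool_pos": TCP position; "ee_rot": TCP orientation; "wrist_force": force on the tool from outside, world axes, zero at the start; "ft_torque": the same for the moment, N m; "finger_gap": opening from 0.0 (shut) to 1.0 (fully open); "gripper_force": force on a finger pad.
Only numpy, scipy, OpenCV 4.12 (cv2) and the standard library are available. Lean on these libraries where they do the work, as an engineer would, in place of code of your own. Each camera call takes 0.05 s, during which the arm holds its last target. There are 200 camera calls.

## Working session

There is one attempt and no reset: what is moved stays moved. The work goes in short steps, Python scripts to look and compute and a shell command to move; the robot and the scene stay as the last step left them, time stands still between calls to the robot, and variables do not carry over. Pictures are saved under pics/ and viewed, at most 14 in all, crops included, and the job is handed in when it is done.

```bash
ls; mkdir -p pics; python3 - <<'E'
from rig import arm
import cv2
s=arm.get_state()
print(s)
for c in ("scene","top"):
    cv2.imwrite(f"pics/{c}0.png",arm.get_image(c))
    k=arm.get_calibration(c);print(c,k["mtx"].round(1).tolist(),k["R"].round(4).tolist(),k["t"].round(4).tolist())
E
```

```text
pics
{'t': 0.0, 'joints': array([-1.42450701e+00,  2.07395008e-01,  1.54293000e+00, -5.81346740e-05,
        1.39350794e+00, -1.50517350e-01]), 'joint_velocities': array([-0.00239088,  0.00087202,  0.00077354,  0.00022335,  0.00044673,
        0.00083966]), 'joint_torque': array([-6.52240415e-04, -3.70870829e+01, -2.81420678e+01,  6.97147683e-02,
        3.61786899e-02, -1.70971766e-04]), 'tool_pos': array([ 0.16800166, -0.54901029,  0.17941644]), 'ee_rot': array([-1.12020200e-03,  9.89007037e-01,  1.47864215e-01, -2.62378984e-05]), 'wrist_force': array([-0.43582112,  0.34430623, -0.17632313]), 'ft_torque': array([-0.02872668, -0.01484217,  0.03635681]), 'gripper_force': 0.0, 'finger_gap': 1.000059709347853}
scene [[589.8, 0.0, 324.0], [0.0, 589.8, 248.6], [0.0, 0.0, 1.0]] [[-0.892, -0.4518, 0.0093], [-0.2418, 0.4598, -0.8545], [0.3818, -0.7645, -0.5194]] [0.4907, 0.2452, 1.3889]
top [[477.1, 0.0, 326.8], [0.0, 477.1, 235.3], [0.0, 0.0, 1.0]] [[0.0564, -0.9984, 0.0057], [-0.9763, -0.0564, -0.2089], [0.2089, 0.0062, -0.9779]] [-0.1191, 0.6014, 1.3117]
```

View pics/top0.png

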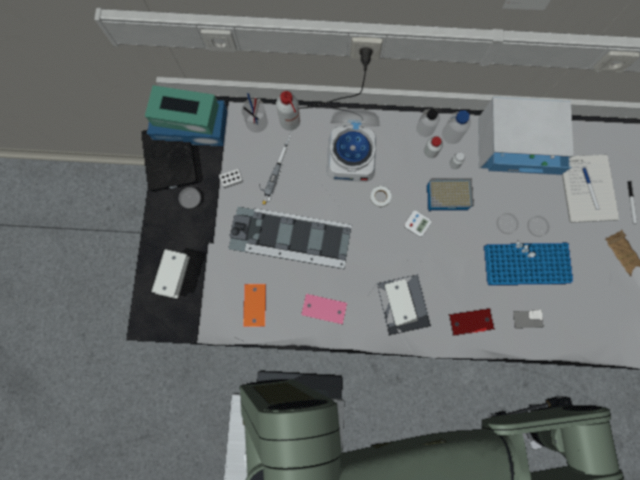

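View pics/scene0.png

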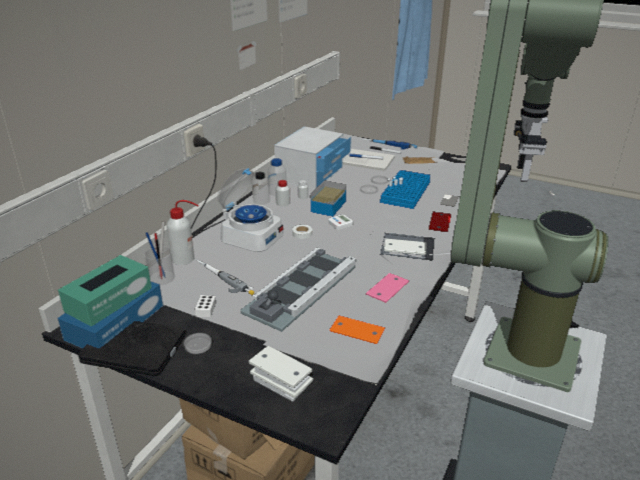

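The top view shows the stack at (172,272), topped by a white plate, so block_3 is absent. The deck is at (290,237) with its lever at the left end, and the tray with spacer_3 is at (403,303). The orange, pink and red plates are decoys.

```bash
cat > h.py <<'E'
from rig import arm
import numpy as np, cv2
cal={c:arm.get_calibration(c) for c in("scene","top")}
def ray(c,uv):
    k=cal[c];d=k["R"].T@np.linalg.inv(k["mtx"])@np.array([uv[0],uv[1],1.]);return -k["R"].T@k["t"],d
def w(c,uv,z):
    o,d=ray(c,uv);return o+d*(z-o[2])/d[2]
def px(c,X):
    k=cal[c];p=k["mtx"]@(k["R"]@np.asarray(X,float)+k["t"]);return p[:2]/p[2]
def rect(c,m,z):
    "min-area rectangle of a mask, lifted to plane z: centre, sizes, yaw of the long axis"
    cs,_=cv2.findContours(m.astype(np.uint8),cv2.RETR_EXTERNAL,cv2.CHAIN_APPROX_NONE)
    p=max(cs,key=cv2.contourArea)[:,0]
    P=np.array([w(c,q,z)[:2] for q in p])
    (cx,cy),(a,b),t=cv2.minAreaRect((P*1000).astype(np.float32))
    if b>a:a,b,t=b,a,t+90
    return round(cx,1),round(cy,1),round(a,1),round(b,1),round((t+90)%180-90,1)
def crop(c,im,x0,y0,x1,y1,f):
    return cv2.resize(im[y0:y1,x0:x1],None,fx=f,fy=f,interpolation=cv2.INTER_CUBIC)
E
python3 - <<'E'
from h import *
it=arm.get_image("top");isc=arm.get_image("scene")
a=crop("top",it,130,195,375,335,3);b=crop("scene",isc,230,235,475,395,3)
cv2.imwrite("pics/c1.png",a[:,:735]);cv2.imwrite("pics/c2.png",b)
for c in("top","scene"):
  for n,z in(("spacer_1",.056),("spacer_1",.011),("block_1",.02),("deck",.014),("tray",.005),("lock_tip",.08)):
    for d in arm.trace(c,n)[:4]:
        print(c,n,round(d["score"],2),np.round(d["rect"]).tolist(),rect(c,d["region"],z))
E
```

```text
top spacer_1 0.9 [302.0, 295.0, 346.0, 321.0] (398.6, -87.4, 118.7, 62.6, 81.8)
top spacer_1 0.81 [240.0, 280.0, 268.0, 327.0] (397.8, 106.3, 117.1, 64.7, 3.3)
top spacer_1 0.73 [385.0, 279.0, 416.0, 327.0] (428.1, -302.0, 118.8, 62.3, 16.6)
top spacer_1 0.64 [447.0, 308.0, 492.0, 338.0] (386.7, -500.9, 119.6, 62.8, -78.5)
top spacer_1 0.9 [302.0, 295.0, 346.0, 321.0] (401.2, -87.2, 122.7, 64.7, 81.8)
top spacer_1 0.81 [240.0, 280.0, 268.0, 327.0] (400.4, 113.0, 120.9, 66.9, 3.3)
top spacer_1 0.73 [385.0, 279.0, 416.0, 327.0] (431.7, -308.9, 122.8, 64.4, 16.6)
top spacer_1 0.64 [447.0, 308.0, 492.0, 338.0] (388.9, -514.4, 123.6, 64.8, -78.5)
top deck 0.72 [228.0, 206.0, 351.0, 269.0] (608.0, 29.3, 356.1, 138.3, 83.3)
top tray 0.98 [374.0, 274.0, 431.0, 337.0] (426.3, -317.2, 159.2, 131.1, 16.1)
top lock_tip 0.57 [229.0, 226.0, 241.0, 235.0] (601.2, 177.3, 23.4, 23.1, 3.3)
scene spacer_1 0.94 [384.0, 240.0, 429.0, 254.0] (407.2, -230.2, 120.4, 72.8, 19.0)
scene spacer_1 0.86 [250.0, 371.0, 313.0, 398.0] (452.2, 411.4, 131.6, 55.0, 13.5)
scene spacer_1 0.83 [247.0, 343.0, 309.0, 385.0]
[... 164 characters left out ...]
.0] (430.0, -302.7, 126.6, 76.6, 19.0)
scene spacer_1 0.86 [250.0, 371.0, 313.0, 398.0] (477.3, 372.1, 138.4, 57.8, 13.5)
scene spacer_1 0.83 [247.0, 343.0, 309.0, 385.0] (500.3, 320.8, 138.6, 73.8, -10.4)
scene spacer_1 0.64 [246.0, 251.0, 357.0, 332.0] (609.8, 13.3, 394.2, 153.8, 83.0)
scene block_1 0.56 [253.0, 382.0, 293.0, 399.0] (472.3, 397.1, 106.9, 10.1, -8.8)
scene block_1 0.52 [255.0, 367.0, 307.0, 393.0] (472.5, 370.4, 122.5, 51.1, 15.1)
scene tray 0.56 [381.0, 231.0, 435.0, 262.0] (429.8, -318.9, 159.8, 149.7, 14.7)
scene lock_tip 0.74 [240.0, 248.0, 360.0, 335.0] (562.2, 103.7, 360.9, 144.9, 84.0)
scene lock_tip 0.51 [266.0, 289.0, 276.0, 304.0] (601.9, 180.0, 45.5, 19.6, -58.5)
```

View pics/c1.png

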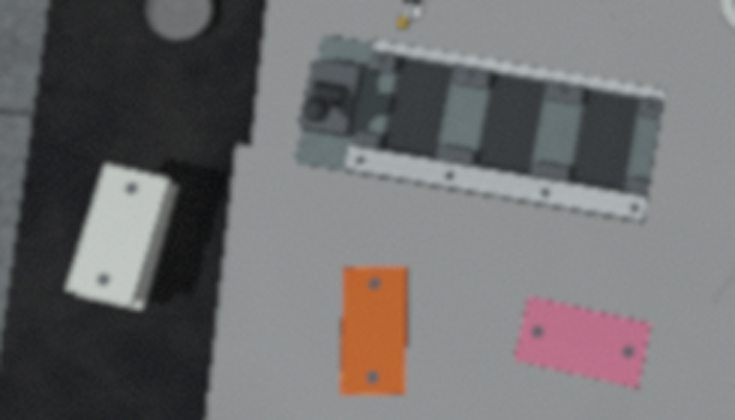

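View pics/c2.png

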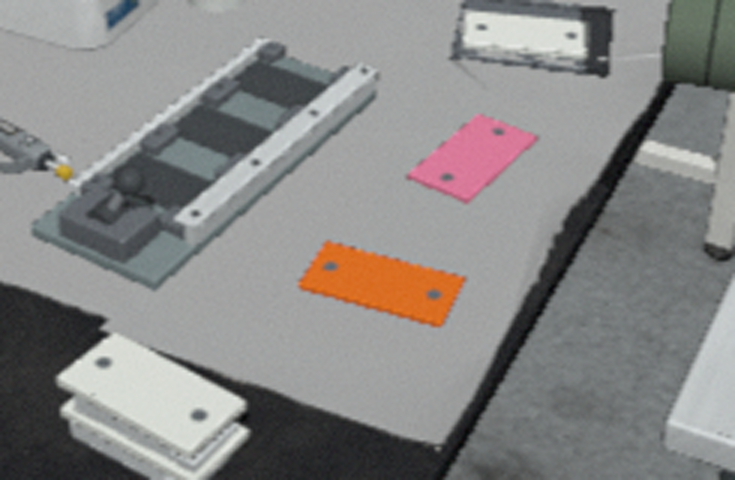

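The crops show two white plates with a dark block between them, so the stack is block_1, spacer_1, block_2, spacer_2, about 56 mm tall. The deck's near bar runs along the lower edge, and the lever leans towards the robot at crop (320,105). Next I fit box models to the masks.

```bash
cat >> h.py <<'E'
from scipy.optimize import minimize
from scipy.spatial.transform import Rotation as Ro
def corners(b):
    return np.array([[x,y,z] for x in b[:2] for y in b[2:4] for z in b[4:]])
def render(c,boxes,p,S=4):
    x,y,t=p;m=np.zeros((480*S,640*S),np.uint8);cs,sn=np.cos(t),np.sin(t)
    for b in boxes:
        q=corners(b)/1000.;Q=np.c_[x+cs*q[:,0]-sn*q[:,1],y+sn*q[:,0]+cs*q[:,1],q[:,2]]
        uv=np.array([px(c,X) for X in Q]);uv=((uv+.5)*S-.5).astype(np.float32)
        cv2.fillConvexPoly(m,cv2.convexHull(uv).round().astype(np.int32),1)
    return m
def fit(masks,boxes,p0):
    "masks: {camera: bool mask}; best x,y,yaw (m,rad) by IoU"
    M={c:cv2.resize(m.astype(np.uint8),None,fx=4,fy=4,interpolation=cv2.INTER_NEAREST)[:,:]for c,m in masks.items()}
    def f(q):
        p=[q[0],q[1],q[2]];s=0
        for c,m in M.items():
            r=render(c,boxes,p);s-=(r&m).sum()/max(1,(r|m).sum())
        return s/len(M)
    p0=np.array(p0,float);sx=np.array([p0+np.array(d) for d in((0,0,0),(.008,0,0),(0,.008,0),(0,0,.06))])
    r=minimize(f,p0,method="Nelder-Mead",options=dict(initial_simplex=sx,xatol=2e-4,fatol=1e-4,maxiter=120))
    return r.x,-r.fun
DECK=[(-67,67,-176,176,0,14),(-67,-57,-160,103,14,30),(-67,-45,-160,103,30,35),(57,67,-160,103,14,26),(-35,35,125,175,14,39)]
TRAY=[(-78,78,-63,63,0,10)]
def plate(z):return[(-62,62,-32,32,z,z+8)]
def near(ds,u,v,r=25):
    o=[d for d in ds if np.hypot((d["rect"][0]+d["rect"][2])/2-u,(d["rect"][1]+d["rect"][3])/2-v)<r]
    return o[0] if o else None
def show(n,r):
    x,s=r;print(n,(x[:2]*1000).round(1),np.degrees(x[2]).round(1),"iou",round(s,3))
E
cat > m1.py <<'E'
from h import *
arm.get_image("top");arm.get_image("scene")
st=arm.trace("top","spacer_1");ss=arm.trace("scene","spacer_1")
print([np.round(d["rect"]).tolist() for d in st[4:]])
T={"top":near(arm.trace("top","tray"),403,305),"scene":near(arm.trace("scene","tray"),408,247)}
D={"top":near(arm.trace("top","deck"),290,237),"scene":near(arm.trace("scene","deck")+arm.trace("scene","lock_tip"),300,291)}
S3={"top":near(st,400,303),"scene":near(ss,406,247)}
P={"top":near(st,172,272),"scene":near(ss,278,364,8)}
for n,d,b,p0 in(("deck",D,DECK,(.605,.025,-.117)),("tray",T,TRAY,(.426,-.317,.28)),("sp3",S3,plate(3),(.43,-.31,.28)),("stacktop",P,plate(48),(.474,.33,-.2))):
    m={c:x["region"] for c,x in d.items() if x is not None}
    if not m:continue
    show(n+str(list(m)),fit(m,b,p0))
    if len(m)==2:
        for c in m:show("  "+c,fit({c:m[c]},b,p0))
E
python3 m1.py
```

```text
[[384.0, 279.0, 417.0, 327.0], [175.0, 259.0, 194.0, 296.0], [377.0, 275.0, 432.0, 336.0]]
deck['top', 'scene'] [608.1  25.2] -6.6 iou 0.962
  top [607.1  25.8] -6.7 iou 0.98
  scene [608.9  23.4] -6.9 iou 0.954
tray['top', 'scene'] [ 427.8 -317.7] 15.0 iou 0.547
  top [ 426.6 -317.5] 15.2 iou 0.569
  scene [ 428.6 -318.3] 15.4 iou 0.527
sp3['top', 'scene'] [ 432.4 -308.9] 17.7 iou 0.923
  top [ 432.5 -308.9] 18.0 iou 0.964
  scene [ 433.6 -310.3] 16.6 iou 0.878
stacktop['top', 'scene'] [474.2 359.9] -10.1 iou 0.926
  top [473.9 359.4] -10.4 iou 0.913
  scene [475.6 359.8] -10.6 iou 0.939
```

Fits are tight: deck (608,25) mm at -6.7°, tray (427,-317.5) at 15.2°, spacer_3 (432.5,-309), stack top plate (474.5,359.8) at -10.3°.

```bash
python3 -m inch '[0.03,0.03,0,0,0,0, 0.06,0.06,0,0,0,0, 0.09,0.09,0,0,0,0, 0.12,0.12,0,0,0,0, 0.15,0.155,0,0,0,-5, 0.18,0.185,0,0,0,-10, 0.2,0.22,0,0,0,-15, 0.22,0.255,0,0,0,-20, 0.24,0.29,0,0,0,-27, 0.25,0.33,0,0,0,-27, 0.26,0.37,0,0,0,-27, 0.27,0.41,0,0,0,-27]' -1 30
python3 -m inch '[0.01,0.04,0,0,0,0, 0.02,0.08,0,0,0,0, 0.03,0.12,0,0,0,0, 0.035,0.16,0,0,0,0, 0.035,0.2,0,0,0,0, 0.035,0.24,0,0,0,0, 0.035,0.28,0,0,0,0, 0.035,0.32,0,0,0,0, 0.035,0.36,0,0,0,0, 0.035,0.4,0,0,0,0, 0.035,0.44,0,0,0,0, 0.036,0.48,0,0,0,0]'
```

```text
t: 2.25
tool_pos: [0.4369, -0.1447, 0.1808]
ee_rot: [0.0, 0.996, -0.087, 0.0]
wrist_force: [1.0, 0.3, 0.4]
finger_gap: 1.004
gripper_force: 0.0
t: 3.25
tool_pos: [0.4719, 0.3355, 0.1807]
ee_rot: [-0.0, 0.996, -0.087, 0.0]
wrist_force: [0.5, -0.6, 0.3]
finger_gap: 1.002
gripper_force: 0.0
```

```bash
python3 -m inch '[0.0,0.02,-0.04,0,0,0, 0,0.02,-0.08,0,0,0, 0,0.02,-0.11,0,0,0, 0,0.02,-0.137,0,0,0, 0,0.02,-0.137,0,0,0, 0,0.02,-0.137,0,0,0]'
python3 -m inch '[0,0,0,0,0,0, 0,0,0,0,0,0, 0,0,0,0,0,0, 0,0,0,0,0,0, 0,0,0,0,0,0, 0,0,0,0,0,0, 0,0,0,0,0,0, 0,0,0,0,0,0]' 1 15
```

```text
t: 3.75
tool_pos: [0.471, 0.3526, 0.042]
ee_rot: [0.001, 0.996, -0.087, -0.002]
wrist_force: [0.5, -0.3, 0.2]
finger_gap: 1.003
gripper_force: 0.0
t: 4.42
tool_pos: [0.4725, 0.3534, 0.0437]
ee_rot: [-0.0, 0.996, -0.087, 0.0]
wrist_force: [0.2, -0.1, 0.5]
finger_gap: 0.465
gripper_force: 0.0
```

```bash
python3 - <<'E'
from h import *
print(arm.get_state()["finger_gap"],arm.get_state()["gripper_force"])
a=crop("top",arm.get_image("top"),120,205,260,325,5);b=crop("scene",arm.get_image("scene"),200,290,360,420,5)
cv2.imwrite("pics/d1.png",cv2.resize(np.vstack([a[:300*2,:],b[:600,:700]]),None,fx=.5,fy=.5)) 
print(arm.get_state()["finger_gap"],px("top",[.4725,.3534,.044]),px("scene",[.4725,.3534,.044]))
E
```

```text
0.46509231289342157 0.0
0.3865912426278743 [171.74839683 273.95684077] [282.35001222 366.87885833]
```

View pics/d1.png

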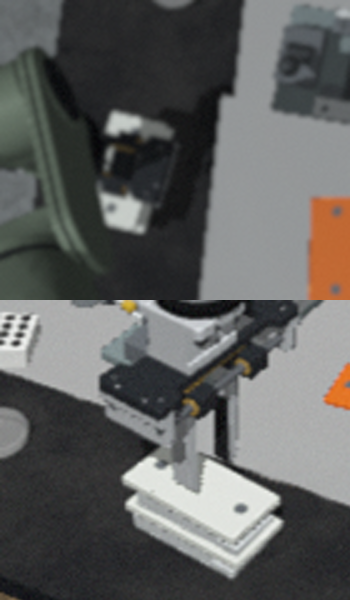

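The gripper seems to be over the middle of the plate without touching it, with the fingertip at scene (276,364). I'll check the assumed plate height.

```bash
python3 -m inch '[0,0,0,0,0,0, 0,0,0.04,0,0,0, 0,0,0.08,0,0,0, 0,-0.04,0.12,0,0,0, 0,-0.08,0.12,0,0,0, 0,-0.12,0.12,0,0,0, 0,-0.16,0.12,0,0,0,0,-0.2,0.12,0,0,0,0,-0.2,0.12,0,0,0,0,-0.2,0.12,0,0,0]' -1
python3 - <<'E'
from h import *
it=arm.get_image("top");isc=arm.get_image("scene")
st=arm.trace("top","spacer_1");ss=arm.trace("scene","spacer_1")
for d in st+ss:print(np.round(d["rect"]).tolist(),round(d["score"],2),d["region"].sum())
a=near(st,172,272,15);b=near(ss,278,364,8)
for z in(0,10,20,28,38,48,58):
  if a and b:show(z,fit({"top":a["region"],"scene":b["region"]},plate(z),(.474,.34,-.18)))
A=crop("",it,120,225,220,325,4);B=crop("",isc,225,320,335,420,4)
cv2.imwrite("pics/e.png",np.hstack([A,B]))
E
```

```text
t: 5.35
tool_pos: [0.4726, 0.1513, 0.1637]
ee_rot: [-0.0, 0.996, -0.089, 0.0]
wrist_force: [-1.0, 0.7, 0.5]
finger_gap: 0.997
gripper_force: 0.0
[239.0, 280.0, 267.0, 327.0] 0.95 947
[385.0, 279.0, 418.0, 327.0] 0.88 943
[446.0, 310.0, 494.0, 339.0] 0.82 989
[301.0, 292.0, 346.0, 324.0] 0.69 976
[363.0, 274.0, 408.0, 301.0] 0.97 697
[247.0, 346.0, 310.0, 386.0] 0.95 1251
[248.0, 370.0, 312.0, 396.0] 0.71 389
[331.0, 314.0, 386.0, 345.0] 0.68 876
[385.0, 238.0, 428.0, 255.0] 0.56 511
```

View pics/e.png

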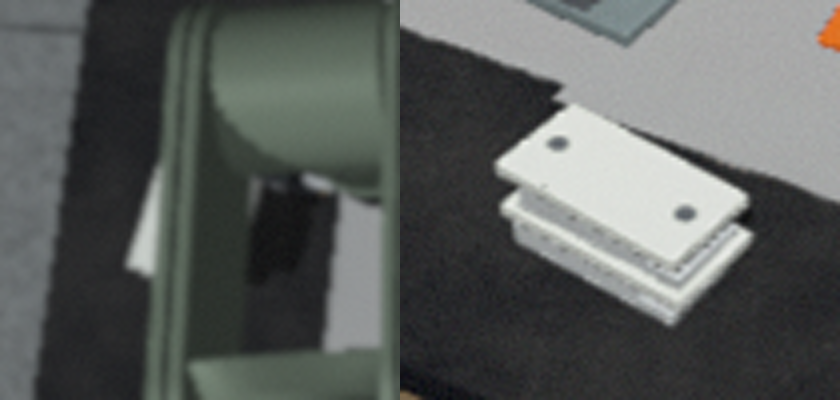

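```bash
python3 - <<'E'
from h import *
for r in(0,.018,.03):
  for z in(.044,.056,.07):print(r,z,px("scene",[.4725+.17*r,.3534+.985*r,z]).round(1))
isc=cv2.imread("pics/scene0.png");it=cv2.imread("pics/top0.png")
g=(it.min(2)>130);n,l,s,c=cv2.connectedComponentsWithStats(g.astype(np.uint8))
k=l[272,172];print(s[k],l[272,172])
a=(l==k)
b=near(arm.trace("scene","spacer_1"),278,364,8)["region"]
for z in(0,20,28,38,48,58):show(z,fit({"top":a,"scene":b},plate(z),(.474,.35,-.18)))
for z in (28,48):show(z,fit({"top":a},plate(z),(.474,.35,-.18)))
o=isc.copy();
E
```

```text
0 0.044 [282.4 366.9]
0 0.056 [282.2 362.7]
0 0.07 [282.  357.8]
0.018 0.044 [276.9 371.5]
0.018 0.056 [276.7 367.3]
0.018 0.07 [276.5 362.3]
0.03 0.044 [273.3 374.6]
0.03 0.056 [273.1 370.4]
0.03 0.07 [272.8 365.4]
[ 152  250   34   48 1010] 44
0 [479.3 375.2] -10.1 iou 0.508
20 [477.7 368. ] -10.9 iou 0.622
28 [477. 365.] -10.1 iou 0.692
38 [475.4 357.9] -13.1 iou 0.808
48 [474.5 359. ] -10.6 iou 0.924
58 [472.2 358.3] -10.1 iou 0.806
28 [476.5 366.1] -10.2 iou 0.942
48 [473.7 359.5] -9.8 iou 0.946
```

```bash
python3 - <<'E'
from h import *
s=arm.get_state();p=s["tool_pos"];print(p,s["finger_gap"])
o=arm.get_image("scene").copy();x0,y0=260,190
R=Ro.from_quat(np.roll(s["ee_rot"],-1)).as_matrix()
o=crop("",o,x0,y0,x0+160,y0+120,5)
for d in(-.047,0,.047):
    for q in (-.008,.008):
        u=px("scene",p+R@[q,d,0]);cv2.circle(o,tuple(int(v) for v in (u-[x0,y0]+.5)*5),4,(0,0,255),-1)
cv2.imwrite("pics/f.png",o)
E
```

```text
[0.47236691 0.15486444 0.16343177] 1.0007081262718729
```

View pics/f.png

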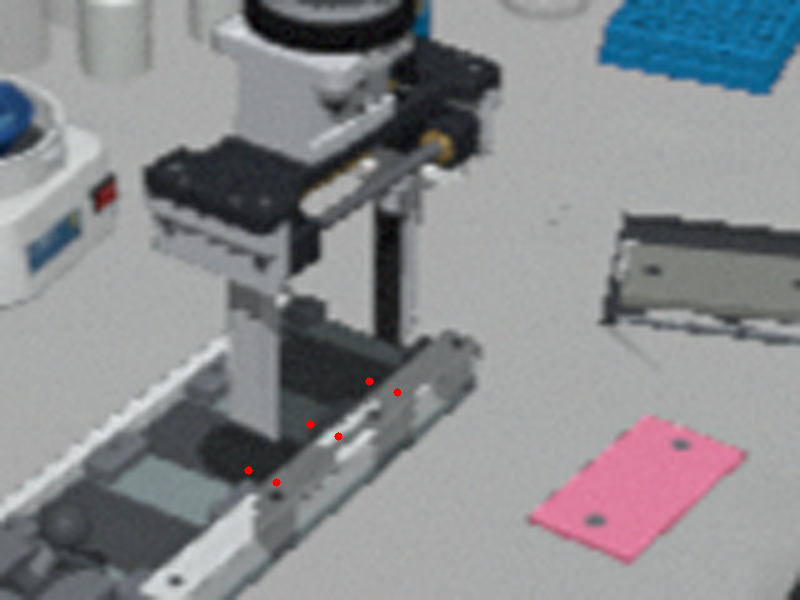

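The fingertips show about 9 px (roughly 20 mm) above where the reported TCP projects. I'll settle the offset with a gentle touch on free mat beside the deck.

```bash
python3 -m inch '[0,0.03,-0.04,0,0,0, 0,0.055,-0.08,0,0,0, 0,0.055,-0.12,0,0,0, 0,0.055,-0.132,0,0,0, 0,0.055,-0.137,0,0,0,0,0.055,-0.142,0,0,0,0,0.055,-0.144,0,0,0,0,0.055,-0.144,0,0,0,0,0.055,-0.144,0,0,0]'
```

```text
t: 6.4
tool_pos: [0.4744, 0.2087, 0.0215]
ee_rot: [-0.001, 0.996, -0.087, 0.002]
wrist_force: [-0.1, 0.1, 0.7]
finger_gap: 0.999
gripper_force: 0.0
```

```bash
python3 -m inch '[0,0,-0.002,0,0,0,0,0,-0.004,0,0,0,0,0,-0.005,0,0,0,0,0,-0.005,0,0,0]'
python3 -m inch '[0,0,-0.002,0,0,0,0,0,-0.004,0,0,0,0,0,-0.005,0,0,0,0,0,-0.005,0,0,0]'
python3 - <<'E'
from h import *
s=arm.get_state();p=s["tool_pos"];print(p,s["finger_gap"],s["wrist_force"])
o=arm.get_image("scene").copy();x0,y0=230,250
R=Ro.from_quat(np.roll(s["ee_rot"],-1)).as_matrix()
o=crop("",o,x0,y0,x0+160,y0+110,5)
for d in(-.047,0,.047):
    for q in (-.008,.008):
        u=px("scene",p+R@[q,d,0]);cv2.circle(o,tuple(int(v) for v in (u-[x0,y0]+.5)*5),3,(0,0,255),-1)
cv2.imwrite("pics/g.png",o)
E
```

```text
t: 6.73
tool_pos: [0.4725, 0.2082, 0.0146]
ee_rot: [-0.0, 0.996, -0.087, 0.0]
wrist_force: [0.5, -1.1, 0.2]
finger_gap: 1.001
gripper_force: 0.0
t: 7.07
tool_pos: [0.4721, 0.2083, 0.0091]
ee_rot: [0.0, 0.996, -0.087, -0.0]
wrist_force: [-0.2, -0.7, 0.8]
finger_gap: 0.999
gripper_force: 0.0
[0.472068   0.20827703 0.00908529] 0.9989643337847114 [-0.23781165 -0.70754947  0.79086921]
```

View pics/g.png

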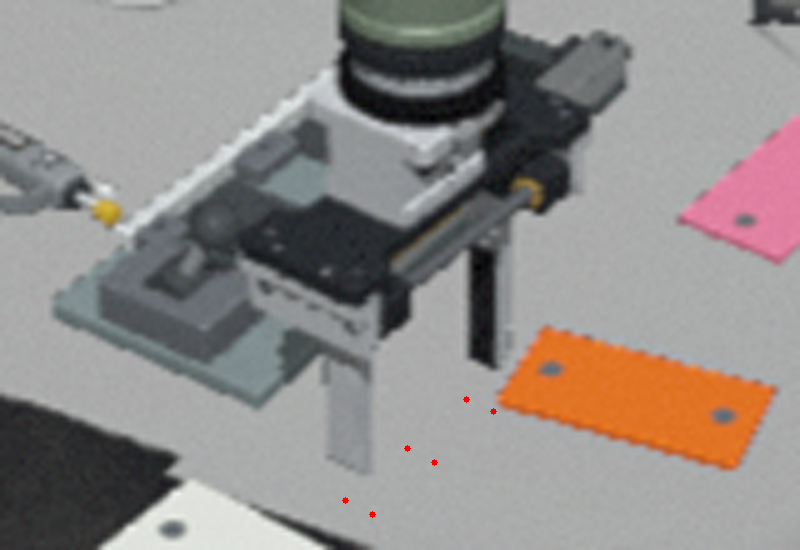

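```bash
python3 -m inch '[0,0,-0.002,0,0,0,0,0,-0.004,0,0,0,0,0,-0.006,0,0,0,0,0,-0.008,0,0,0,0,0,-0.008,0,0,0,0,0,-0.008,0,0,0]'

```

```text
t: 7.62
tool_pos: [0.4722, 0.2083, 0.0013]
ee_rot: [0.0, 0.996, -0.087, -0.0]
wrist_force: [0.3, -0.4, 0.8]
finger_gap: 1.003
gripper_force: 0.0
```

```bash
python3 -m inch '[0,0,-0.002,0,0,0,0,0,-0.004,0,0,0,0,0,-0.005,0,0,0,0,0,-0.006,0,0,0,0,0,-0.006,0,0,0]'
python3 -m inch '[0,0,-0.002,0,0,0,0,0,-0.004,0,0,0,0,0,-0.005,0,0,0,0,0,-0.005,0,0,0]'

```

```text
t: 8.03
tool_pos: [0.4722, 0.2083, -0.0047]
ee_rot: [0.0, 0.996, -0.087, -0.0]
wrist_force: [-0.4, 0.0, -0.0]
finger_gap: 1.001
gripper_force: 0.0
t: 8.37
tool_pos: [0.4721, 0.2083, -0.0098]
ee_rot: [0.0, 0.996, -0.087, -0.0]
wrist_force: [-0.2, 0.4, 0.1]
finger_gap: 1.001
gripper_force: 0.0
```

```bash
python3 -m inch '[0,0,-0.001,0,0,0,0,0,-0.002,0,0,0,0,0,-0.003,0,0,0,0,0,-0.004,0,0,0,0,0,-0.004,0,0,0]'
python3 -m inch '[0,0,-0.001,0,0,0,0,0,-0.002,0,0,0,0,0,-0.003,0,0,0,0,0,-0.003,0,0,0]'

```

```text
t: 8.78
tool_pos: [0.4723, 0.2083, -0.0137]
ee_rot: [0.0, 0.996, -0.087, -0.0]
wrist_force: [0.9, 1.3, -0.5]
finger_gap: 1.003
gripper_force: 0.0
t: 9.12
tool_pos: [0.4722, 0.2083, -0.0167]
ee_rot: [0.0, 0.996, -0.087, -0.0]
wrist_force: [0.4, 0.3, -0.2]
finger_gap: 0.996
gripper_force: 0.0
```

```bash
python3 -m inch '[0,0,-0.001,0,0,0,0,0,-0.002,0,0,0,0,0,-0.003,0,0,0,0,0,-0.003,0,0,0]'
python3 -m inch '[0,0,-0.001,0,0,0,0,0,-0.002,0,0,0,0,0,-0.003,0,0,0,0,0,-0.003,0,0,0]'
python3 - <<'E'
from h import *
s=arm.get_state();print(s["tool_pos"],s["wrist_force"])
o=arm.get_image("scene").copy();x0,y0=230,250
cv2.imwrite("pics/g2.png",crop("",o,x0,y0,x0+160,y0+110,5))
E
```

```text
t: 9.45
tool_pos: [0.4722, 0.2083, -0.0197]
ee_rot: [0.0, 0.996, -0.087, -0.0]
wrist_force: [-0.2, 0.0, 0.3]
finger_gap: 0.998
gripper_force: 0.0
t: 9.78
tool_pos: [0.4722, 0.2083, -0.0227]
ee_rot: [0.0, 0.996, -0.087, -0.0]
wrist_force: [0.8, -0.0, -0.8]
finger_gap: 1.003
gripper_force: 0.0
[ 0.47221543  0.20831387 -0.02271527] [ 0.77606382 -0.01223228 -0.75031881]
```

View pics/g2.png

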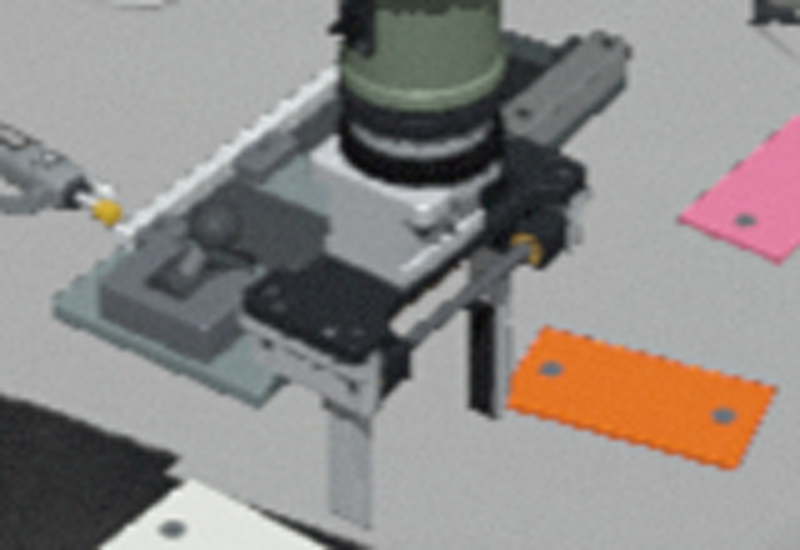

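```bash
python3 - <<'E'
from h import *
# visible bottom corners: far finger inner face, near finger outer face
obs={(-.008,.047):None}
near_=[(330,515),(370,527)];far=[(470,410),(495,418)]
f=lambda q:np.array([230,250])+np.array(q)/5-.5
s=arm.get_state();R=Ro.from_quat(np.roll(s["ee_rot"],-1)).as_matrix();p=s["tool_pos"]
print(R.round(3).tolist())
for z in(0,.003,.006):
  n=[w("scene",f(q),z) for q in near_];m=[w("scene",f(q),z) for q in far]
  print(z,"near",np.mean(n,0).round(4),"far",np.mean(m,0).round(4),"est centre",(np.mean(n,0)*47+np.mean(m,0)*59.5)/106.5)
E
```

```text
[[0.985, -0.174, -0.0], [-0.174, -0.985, -0.0], [-0.0, 0.0, -1.0]]
0 near [ 0.4847  0.2556 -0.    ] far [0.4649 0.1573 0.    ] est centre [4.73634037e-01 2.00678872e-01 6.51539334e-18]
0.003 near [0.4831 0.2586 0.003 ] far [0.4632 0.1605 0.003 ] est centre [0.47199226 0.20382059 0.003     ]
0.006 near [0.4814 0.2616 0.006 ] far [0.4616 0.1638 0.006 ] est centre [0.47035049 0.2069623  0.006     ]
```

```bash
python3 -m inch '[0,0,-0.001,0,0,0,0,0,-0.002,0,0,0,0,0,-0.002,0,0,0]'
python3 -m inch '[0,0,-0.001,0,0,0,0,0,-0.002,0,0,0,0,0,-0.002,0,0,0]'
python3 -m inch '[0,0,-0.001,0,0,0,0,0,-0.002,0,0,0,0,0,-0.002,0,0,0]'
```

```text
t: 10.08
tool_pos: [0.4725, 0.2084, -0.0245]
ee_rot: [-0.0, 0.996, -0.087, 0.0]
wrist_force: [-0.4, -0.1, 0.5]
finger_gap: 1.0
gripper_force: 0.0
t: 10.33
tool_pos: [0.4727, 0.2085, -0.0247]
ee_rot: [0.0, 0.996, -0.087, -0.0]
wrist_force: [-4.1, -2.0, 13.3]
finger_gap: 0.998
gripper_force: 6.6
t: 10.58
tool_pos: [0.4727, 0.2084, -0.0248]
ee_rot: [0.0, 0.996, -0.087, -0.0]
wrist_force: [-8.7, -2.8, 27.2]
finger_gap: 0.998
gripper_force: 13.4
```

Contact comes at reported z = -24.5 mm, so the real fingertips are 24.5 mm above the reported TCP. I'll correct for that and grip spacer_2.

```bash
python3 -m inch '[0,0,0.04,0,0,0,0,0.02,0.08,0,0,0,0.002,0.06,0.1,0,0,0,0.002,0.1,0.1,0,0,0,0.002,0.14,0.1,0,0,0,0.002,0.151,0.1,0,0,0,0.002,0.151,0.075,0,0,0,0.002,0.151,0.055,0,0,0,0.002,0.151,0.048,0,0,0,0.002,0.151,0.048,0,0,0,0.002,0.151,0.048,0,0,0]'
python3 -m inch '[0,0,0,0,0,0, 0,0,0,0,0,0, 0,0,0,0,0,0, 0,0,0,0,0,0, 0,0,0,0,0,0, 0,0,0,0,0,0, 0,0,0,0,0,0, 0,0,0,0,0,0]' 1 15
```

```text
t: 11.5
tool_pos: [0.4742, 0.3587, 0.0192]
ee_rot: [0.0, 0.996, -0.087, -0.001]
wrist_force: [0.4, 0.1, 0.1]
finger_gap: 0.999
gripper_force: 0.0
t: 12.17
tool_pos: [0.4749, 0.3595, 0.0202]
ee_rot: [-0.0, 0.996, -0.087, 0.0]
wrist_force: [-0.3, -0.7, 4.1]
finger_gap: 0.677
gripper_force: 15.0
```

```bash
python3 -m inch '[0,0,0.01,0,0,0,0,0,0.03,0,0,0,0,0,0.06,0,0,0,0,0,0.09,0,0,0,0,0,0.1,0,0,0,0,0,0.1,0,0,0,0,0,0.1,0,0,0]'
cat > m2.py <<'E'
from h import *
import sys
# plate in hand / top of stack: camera, bottom z (mm), guess px
s=arm.get_state();print(s["tool_pos"],s["finger_gap"])
isc=arm.get_image("scene");it=arm.get_image("top")
p=s["tool_pos"]
for c in("scene","top"):
  ds=arm.trace(c,"spacer_1")
  u=px(c,[p[0],p[1],p[2]+.0325])
  d=near(ds,*u,25)
  print(c,u.round(),[np.round(q["rect"]).tolist()+[int(q["region"].sum())] for q in ds])
  if d is not None:
    for z in (0,4,8):show((c,z),fit({c:d["region"]},plate((p[2]+.0285)*1000-4+z),(p[0],p[1],np.radians(-10))))
cv2.imwrite("pics/h.png",np.hstack([crop("",isc,220,260,360,420,3),crop("",it,120,205,240,365,3)]))
E
python3 m2.py
```

```text
t: 12.75
tool_pos: [0.4743, 0.3594, 0.1194]
ee_rot: [-0.0, 0.996, -0.087, 0.0]
wrist_force: [-0.3, -0.8, -1.1]
finger_gap: 0.678
gripper_force: 15.0
[0.47430057 0.35936063 0.11936903] 0.6780184882531864
scene [279. 329.] [[365.0, 274.0, 406.0, 302.0, 682], [329.0, 316.0, 384.0, 347.0, 918], [244.0, 313.0, 311.0, 348.0, 936], [384.0, 239.0, 427.0, 256.0, 547], [248.0, 373.0, 312.0, 396.0, 227], [428.0, 213.0, 451.0, 232.0, 381]]
('scene', 0) [477.4 356.9] -9.3 iou 0.674
('scene', 4) [475.6 360.6] -8.7 iou 0.67
('scene', 8) [471.9 365.7] -10.9 iou 0.66
top [157. 268.] [[302.0, 294.0, 347.0, 325.0, 968], [148.0, 246.0, 177.0, 291.0, 452], [446.0, 310.0, 495.0, 338.0, 1021], [241.0, 282.0, 268.0, 330.0, 1008], [385.0, 280.0, 416.0, 325.0, 938], [175.0, 255.0, 192.0, 298.0, 95]]
('top', 0) [472.8 357.6] -8.1 iou 0.373
('top', 4) [473.1 356.7] -9.9 iou 0.374
('top', 8) [472.1 355.6] -9.1 iou 0.373
```

View pics/h.png

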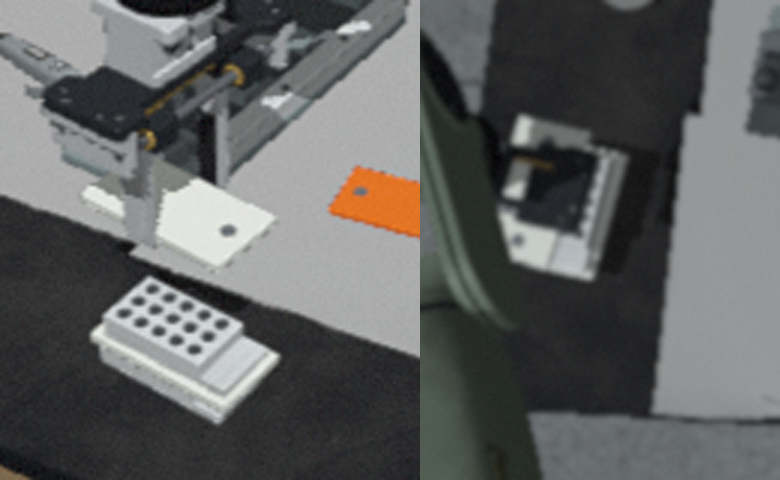

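The pictures show spacer_2 held level. block_2 sits on spacer_1 with its tongue towards the robot. Next I carry the plate towards the tray and re-measure the tray.

```bash
python3 -m inch '[-0.0,-0.04,0,0,0,0,-0.00,-0.08,0,0,0,0,-0.00,-0.12,0,0,0,0,-0.00,-0.16,0,0,0,3,-0.00,-0.2,0,0,0,6,-0.00,-0.24,0,0,0,9,-0.00,-0.28,0,0,0,12,-0.01,-0.32,0,0,0,15,-0.02,-0.36,0,0,0,18,-0.03,-0.4,0,0,0,21,-0.04,-0.44,0,0,0,24,-0.043,-0.48,0,0,0,26.5]'
cat > m3.py <<'E'
from h import *
import sys
z=float(sys.argv[1]) if len(sys.argv)>1 else 3
s=arm.get_state();print(s["tool_pos"],s["finger_gap"],s["gripper_force"])
for c in("top","scene"):
  arm.get_image(c)
  t=near(arm.trace(c,"tray"),*px(c,[.427,-.317,.005]),40);d=near(arm.trace(c,"spacer_1"),*px(c,[.43,-.31,z/1000+.008]),40)
  if t is not None:
    m=cv2.morphologyEx(t["region"].astype(np.uint8),cv2.MORPH_CLOSE,np.ones((45,45)));show(c+" tray",fit({c:m>0},TRAY,(.427,-.317,.27)))
  if d is not None:show(c+" sp",fit({c:d["region"]},plate(z),(.43,-.31,.29)))
E
python3 m3.py
```

```text
t: 13.95
tool_pos: [0.4288, -0.1216, 0.1181]
ee_rot: [-0.001, 0.989, 0.145, -0.001]
wrist_force: [0.5, -0.0, -0.9]
finger_gap: 0.677
gripper_force: 15.0
[ 0.42881217 -0.12155882  0.11811004] 0.6771137706702228 15.001740753650665
top tray [ 427.  -317.9] 15.8 iou 0.966
top sp [ 431.9 -309.4] 16.8 iou 0.954
scene tray [ 427.8 -321.1] 13.4 iou 0.652
scene sp [ 516.3 -363.4] 14.9 iou 0.638
```

```bash
python3 -m inch '[0,-0.04,0,0,0,0,0,-0.08,0,0,0,0,0,-0.12,0,0,0,0,0,-0.16,-0.02,0,0,0,0,-0.19,-0.05,0,0,0,0,-0.19,-0.09,0,0,0,0,-0.19,-0.115,0,0,0,0,-0.19,-0.125,0,0,0,0,-0.19,-0.13,0,0,0,0,-0.19,-0.133,0,0,0,0,-0.19,-0.133,0,0,0,0,-0.19,-0.133,0,0,0]'
```

```text
t: 15.25
tool_pos: [0.4332, -0.3112, -0.0116]
ee_rot: [0.001, 0.99, 0.144, 0.001]
wrist_force: [-0.2, 0.4, -1.7]
finger_gap: 0.674
gripper_force: 15.0
```

```bash
python3 -m inch '[0,0,-0.002,0,0,0,0,0,-0.004,0,0,0,0,0,-0.005,0,0,0,0,0,-0.005,0,0,0]'
python3 -m inch '[0,0,0,0,0,0,0,0,0,0,0,0,0,0,0,0,0,0,0,0,0,0,0,0]' -0.55
python3 -m inch '[0,0,0.005,0,0,0,0,0,0.03,0,0,0,0,0,0.07,0,0,0,0,0.04,0.11,0,0,0,0,0.08,0.13,0,0,0,0,0.12,0.13,0,0,0,0,0.16,0.13,0,0,-4,0,0.2,0.13,0,0,-8,0,0.24,0.13,0,0,-12,0.01,0.28,0.13,0,0,-16,0.02,0.32,0.13,0,0,-20,0.03,0.36,0.13,0,0,-26]'
python3 m3.py 11
```

```text
t: 15.58
tool_pos: [0.4334, -0.3119, -0.0139]
ee_rot: [0.001, 0.99, 0.144, 0.001]
wrist_force: [-4.1, 3.6, 19.6]
finger_gap: 0.679
gripper_force: 22.7
t: 15.92
tool_pos: [0.4348, -0.3161, -0.0134]
ee_rot: [0.005, 0.99, 0.144, 0.002]
wrist_force: [-2.1, -3.8, 12.8]
finger_gap: 0.774
gripper_force: 6.2
t: 16.92
tool_pos: [0.4593, 0.0418, 0.1127]
ee_rot: [-0.0, 0.997, -0.081, 0.001]
wrist_force: [2.0, -1.0, -0.6]
finger_gap: 0.777
gripper_force: 0.0
[0.45931844 0.04178324 0.11271223] 0.7769893984610504 0.0
top tray [ 427.3 -317.7] 15.1 iou 0.976
top sp [ 433.9 -311.5] 17.3 iou 0.947
scene tray [ 427.9 -318.6] 15.5 iou 0.946
scene sp [ 434.7 -311.9] 17.1 iou 0.947
```

```bash
cat > m4.py <<'E'
from h import *
import sys
z=float(sys.argv[1]);n=sys.argv[2] # block / spacer_1
B=[(-33,55,-26,26,z,z+20),(-55,-33,-26,26,z,z+8)] if n[0]=="b" else plate(z)
g=(.474,.36,-.17) if len(sys.argv)<4 else eval(sys.argv[3])
print(arm.get_state()["tool_pos"])
M={}
for c in("top","scene"):
  arm.get_image(c)
  u=px(c,[g[0],g[1],z/1000+.015]);ds=arm.trace(c,n)
  print(c,u.round(),[np.round(q["rect"]).tolist()+[int(q["region"].sum()),round(q["score"],2)] for q in ds])
  d=near(ds,*u,18)
  if d is not None:M[c]=d["region"];show(c,fit({c:M[c]},B,g))
if len(M)==2:show("both",fit(M,B,g))
E
python3 m4.py 28 block_1; python3 m4.py 20 spacer_1
```

```text
[0.45899374 0.03851065 0.11180337]
top [170. 273.] [[160.0, 253.0, 182.0, 299.0, 811, 0.74], [155.0, 250.0, 192.0, 299.0, 220, 0.67]]
top [469.1 361.4] -5.9 iou 0.934
scene [280. 369.] [[254.0, 352.0, 305.0, 392.0, 1182, 0.91], [251.0, 379.0, 296.0, 400.0, 207, 0.53], [270.0, 291.0, 277.0, 300.0, 76, 0.46]]
scene [471.6 361.3] -7.5 iou 0.964
both [471.2 361.1] -6.8 iou 0.94
[0.45902394 0.03800815 0.11157331]
top [171. 274.] [[238.0, 284.0, 265.0, 325.0, 825, 0.94], [445.0, 308.0, 495.0, 336.0, 956, 0.84], [175.0, 253.0, 192.0, 298.0, 111, 0.76], [386.0, 281.0, 420.0, 322.0, 942, 0.75], [229.0, 207.0, 350.0, 271.0, 4455, 0.72], [302.0, 292.0, 346.0, 324.0, 952, 0.55]]
top [467.9 334.8] -8.0 iou 0.113
scene [280. 372.] [[426.0, 215.0, 453.0, 232.0, 402, 0.81], [382.0, 236.0, 423.0, 251.0, 474, 0.65], [332.0, 315.0, 383.0, 345.0, 888, 0.59], [365.0, 273.0, 405.0, 303.0, 674, 0.57]]
```

```bash
python3 -m inch '[0.005,0.04,0,0,0,0,0.01,0.08,0,0,0,0,0.017,0.12,0,0,0,2.1,0.017,0.16,0,0,0,2.1,0.017,0.2,0,0,0,2.1,0.017,0.24,0,0,0,2.1,0.017,0.28,0,0,0,2.1,0.017,0.31,0,0,0,2.1,0.017,0.322,0,0,0,2.1,0.017,0.322,-0.03,0,0,2.1,0.017,0.322,-0.03,0,0,2.1]' -1

```

```text
t: 18.53
tool_pos: [0.4727, 0.3598, 0.0769]
ee_rot: [0.003, 0.998, -0.06, -0.004]
wrist_force: [-0.8, -0.7, -1.7]
finger_gap: 1.0
gripper_force: 0.0
```

```bash
python3 -c "
from rig import arm
print(arm.get_state()['tool_pos'],arm.get_state()['ee_rot'])"
```

```text
[0.47274712 0.35975754 0.07694925] [ 0.00257461  0.99818404 -0.06007688 -0.00357252]
```

```bash
python3 -m inch '[0,0,-0.03,0,0,0,0,0,-0.055,0,0,0,0,0,-0.07,0,0,0,0,0,-0.074,0,0,0,0,0,-0.074,0,0,0,0,0,-0.074,0,0,0]'
python3 -m inch '[0,0,0,0,0,0, 0,0,0,0,0,0, 0,0,0,0,0,0, 0,0,0,0,0,0, 0,0,0,0,0,0, 0,0,0,0,0,0, 0,0,0,0,0,0, 0,0,0,0,0,0,0,0,0,0,0,0]' 1 35
```

```text
t: 19.03
tool_pos: [0.4769, 0.3609, 0.0085]
ee_rot: [-0.0, 0.998, -0.061, 0.0]
wrist_force: [1.2, 0.0, 0.6]
finger_gap: 1.003
gripper_force: 0.0
t: 19.78
tool_pos: [0.4761, 0.3612, 0.0077]
ee_rot: [0.0, 0.998, -0.061, -0.0]
wrist_force: [-0.7, -1.4, 1.8]
finger_gap: 0.551
gripper_force: 34.9
```

```bash
python3 - <<'E'
from h import *
p=np.array([.6077,.0252]);t=np.radians(-6.7)
im=cv2.imread("pics/top0.png").astype(np.float32)
def dw(X,Y,z):
    c,s=np.cos(t),np.sin(t);return [p[0]+c*X-s*Y,p[1]+s*X+c*Y,z]
def samp(pts,img,c):
    uv=np.array([px(c,q) for q in pts],np.float32);return cv2.remap(img,uv[None,:,0],uv[None,:,1],cv2.INTER_CUBIC)[0].sum(1)
for c,f in(("top","pics/top0.png"),("scene","pics/scene0.png")):
  im=cv2.imread(f).astype(np.float32)
  for x in (-15,5,25):
    ys=np.arange(-175,110,.5)
    pr=sum(samp([dw((x+d)/1000,y/1000,.014) for y in ys],im,c) for d in(-4,0,4))
    g=cv2.GaussianBlur(np.gradient(pr)[None],(0,0),3)[0];o=[]
    for e in(-153,-95,-58,0,37,95):
        k=np.abs(ys-e)<10;i=np.argmax(np.abs(g[k]));o.append((round(float(ys[k][i]-e),1),round(float(g[k][i]),1)))
    print(c,x,o)
E
```

```text
top -15 [(2.5, -26.6), (-1.0, 25.3), (2.0, -27.5), (-1.5, 27.5), (2.0, -28.7), (-1.0, 27.8)]
top 5 [(2.0, -26.2), (-0.5, 26.1), (2.0, -29.2), (-1.0, 28.0), (2.0, -28.2), (0.0, 11.8)]
top 25 [(2.0, -26.7), (-0.5, 26.8), (2.0, -26.7), (-1.5, 27.9), (2.0, -27.6), (-1.0, 27.6)]
scene -15 [(1.5, -30.3), (0.0, 27.9), (1.5, -35.2), (0.5, 31.6), (1.5, -40.6), (0.0, 34.1)]
scene 5 [(1.5, -30.6), (0.0, 36.1), (2.0, -36.9), (-0.5, 37.9), (1.5, -39.5), (-7.5, -23.8)]
scene 25 [(2.0, -31.7), (0.0, 36.0), (1.5, -33.7), (0.0, 39.9), (1.5, -38.4), (5.5, 26.8)]
```

```bash
python3 -m inch '[0,0,0.01,0,0,0,0,0,0.04,0,0,0,0,0,0.08,0,0,0,0,0,0.112,0,0,0.3,0.012,-0.038,0.112,0,0,0.3,0.024,-0.076,0.112,0,0,0.3,0.036,-0.114,0.112,0,0,0.3,0.048,-0.152,0.112,0,0,0.3,0.06,-0.19,0.112,0,0,0.3,0.072,-0.228,0.112,0,0,0.3,0.084,-0.266,0.112,0,0,0.3,0.096,-0.304,0.112,0,0,0.3]'
python3 -m inch '[0.012,-0.038,0,0,0,0,0.024,-0.076,0,0,0,0,0.036,-0.114,0,-0.8,-6.9,0,0.048,-0.152,0,-1.6,-13.8,0,0.048,-0.157,0,-1.75,-14.9,0,0.048,-0.157,0,-1.75,-14.9,0,0.048,-0.157,0,-1.75,-14.9,0]'
python3 -c "
from h import *
s=arm.get_state();R=Ro.from_quat(np.roll(s['ee_rot'],-1)).as_matrix();print(s['tool_pos'],R.round(3).tolist(),s['finger_gap'])"
```

```text
t: 20.78
tool_pos: [0.572, 0.0558, 0.1197]
ee_rot: [-0.0, 0.998, -0.058, -0.0]
wrist_force: [1.0, 0.7, -2.6]
finger_gap: 0.552
gripper_force: 35.0
t: 21.37
tool_pos: [0.6193, -0.0992, 0.1194]
ee_rot: [0.007, 0.99, -0.058, 0.129]
wrist_force: [0.9, 0.2, -1.9]
finger_gap: 0.549
gripper_force: 34.9
[ 0.61925101 -0.09923424  0.11943617] [[0.96, -0.117, 0.255], [-0.114, -0.993, -0.029], [0.257, -0.001, -0.966]] 0.5490745008690301
```

```bash
python3 -m inch '[0.001,-0.0014,-0.03,0,0,0,0.001,-0.0014,-0.06,0,0,0,0.001,-0.0014,-0.08,0,0,0,0.001,-0.0014,-0.09,0,0,0,0.001,-0.0014,-0.1,0,0,0,0.001,-0.0014,-0.1055,0,0,0,0.001,-0.0014,-0.1055,0,0,0,0.001,-0.0014,-0.1055,0,0,0]'
python3 - <<'E'
from h import *
print(arm.get_state()["tool_pos"])
cv2.imwrite("pics/i.png",crop("",arm.get_image("scene"),270,215,390,325,5))
E
```

```text
t: 22.03
tool_pos: [0.6223, -0.1009, 0.0151]
ee_rot: [0.008, 0.99, -0.057, 0.131]
wrist_force: [0.4, 0.3, -1.5]
finger_gap: 0.548
gripper_force: 34.9
[ 0.62225772 -0.10086365  0.01508611]
```

View pics/i.png

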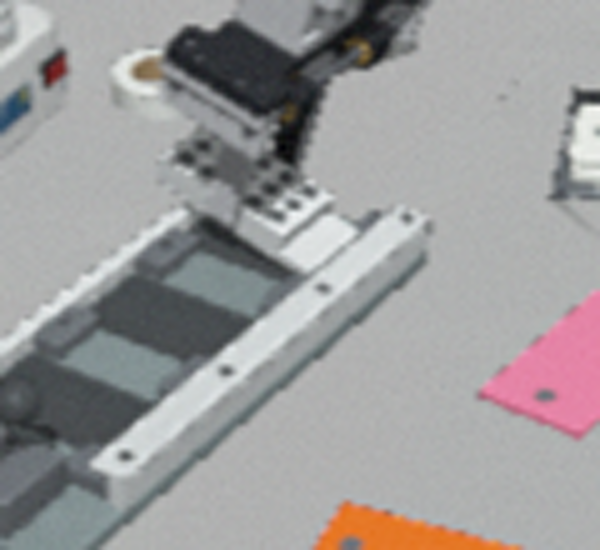

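```bash
python3 -m inch '[-0.005,0.0006,0,0,0,0,-0.01,0.0012,0,0,0,0,-0.014,0.0017,0,0,0,0,-0.017,0.002,0,0,0,0,-0.0184,0.0022,0,0,0,0,-0.0184,0.0022,0,0,0,0]'
```

```text
t: 22.58
tool_pos: [0.6022, -0.0988, 0.0141]
ee_rot: [0.008, 0.99, -0.058, 0.13]
wrist_force: [-0.7, 0.0, -2.0]
finger_gap: 0.549
gripper_force: 34.9
```

```bash
python3 -m inch '[-0.0003,0,-0.003,0.22,1.86,0,-0.0005,0.0001,-0.006,0.44,3.73,0,-0.001,0.0001,-0.0083,0.66,5.6,0,-0.0013,0.0002,-0.0105,0.88,7.45,0,-0.0018,0.0002,-0.0128,1.1,9.3,0,-0.0023,0.0003,-0.015,1.31,11.2,0,-0.003,0.0004,-0.0172,1.53,13,0,-0.0037,0.0004,-0.019,1.75,14.9,0,-0.0037,0.0004,-0.019,1.75,14.9,0,-0.0037,0.0004,-0.019,1.75,14.9,0]'
```

```text
t: 23.42
tool_pos: [0.5995, -0.0985, -0.0052]
ee_rot: [0.0, 0.998, -0.058, 0.001]
wrist_force: [0.1, 0.0, -2.5]
finger_gap: 0.551
gripper_force: 34.9
```

```bash
python3 -m inch '[-0.0005,0,-0.0005,0,0,0,-0.0005,0,-0.001,0,0,0,-0.0005,0,-0.0015,0,0,0,-0.0005,0,-0.002,0,0,0,-0.0005,0,-0.002,0,0,0]'
python3 -m inch '[0,0,0,0,0,0,0,0,0,0,0,0,0,0,0,0,0,0,0,0,0,0,0,0]' -0.6
python3 -m inch '[0,0,0.01,0,0,0,0,0,0.05,0,0,0,0,0,0.09,0,0,0,0,0,0.12,0,0,0,0,0.04,0.13,0,0,0,-0.01,0.08,0.13,0,0,0,-0.025,0.12,0.13,0,0,0,-0.04,0.16,0.13,0,0,0,-0.055,0.2,0.13,0,0,0,-0.065,0.24,0.13,0,0,0,-0.075,0.27,0.13,0,0,0]'
python3 m4.py 14 block_1 '(.5933,-.0974,-.117)'; python3 m4.py 20 spacer_1
```

```text
t: 23.83
tool_pos: [0.5983, -0.0984, -0.0063]
ee_rot: [0.0, 0.998, -0.058, -0.0]
wrist_force: [-1.6, 0.9, 2.2]
finger_gap: 0.547
gripper_force: 35.0
t: 24.17
tool_pos: [0.5988, -0.0986, -0.0068]
ee_rot: [0.0, 0.998, -0.058, 0.0]
wrist_force: [0.5, -0.6, 0.1]
finger_gap: 0.784
gripper_force: 0.0
t: 25.08
tool_pos: [0.5227, 0.1742, 0.1241]
ee_rot: [-0.0, 0.998, -0.058, 0.001]
wrist_force: [0.7, -0.5, 0.3]
finger_gap: 0.806
gripper_force: 0.0
[0.5226926  0.17415769 0.12412694]
top [331. 243.] [[321.0, 226.0, 342.0, 257.0, 599, 0.77], [403.0, 214.0, 430.0, 237.0, 471, 0.7], [370.0, 188.0, 391.0, 209.0, 242, 0.34]]
top [597.1 -98.6] -7.2 iou 0.851
scene [326. 260.] [[251.0, 380.0, 294.0, 398.0, 152, 0.77], [305.0, 249.0, 339.0, 271.0, 343, 0.76]]
scene [ 597.3 -100. ] -7.4 iou 0.556
both [595.5 -98.1] -7.4 iou 0.704
[0.52352403 0.17229794 0.12379762]
top [171. 274.] [[302.0, 293.0, 347.0, 323.0, 937, 0.97], [448.0, 309.0, 496.0, 336.0, 923, 0.94], [241.0, 282.0, 267.0, 326.0, 987, 0.7], [183.0, 257.0, 192.0, 282.0, 143, 0.66], [388.0, 281.0, 418.0, 321.0, 951, 0.62]]
top [488. 354.] -12.1 iou 0.147
scene [280. 372.] [[382.0, 235.0, 426.0, 249.0, 492, 0.85], [329.0, 314.0, 384.0, 349.0, 906, 0.78], [365.0, 274.0, 405.0, 304.0, 637, 0.76], [428.0, 215.0, 454.0, 233.0, 380, 0.7], [248.0, 357.0, 312.0, 398.0, 1354, 0.62], [389.0, 253.0, 423.0, 253.0, 22, 0.58]]
scene [474.8 359.2] -9.2 iou 0.964
both [474.7 359.5] -9.5 iou 0.553
```

```bash
python3 -m inch '[-0.01,0.04,0,0,0,-2.5,-0.02,0.08,0,0,0,-2.5,-0.03,0.12,0,0,0,-2.5,-0.04,0.16,0,0,0,-2.5,-0.0487,0.1875,-0.01,0,0,-2.5,-0.0487,0.1875,-0.04,0,0,-2.5,-0.0487,0.1875,-0.07,0,0,-2.5,-0.0487,0.1875,-0.1,0,0,-2.5,-0.0487,0.1875,-0.12,0,0,-2.5,-0.0487,0.1875,-0.132,0,0,-2.5,-0.0487,0.1875,-0.132,0,0,-2.5,-0.0487,0.1875,-0.132,0,0,-2.5]' -1
python3 -m inch '[0,0,0,0,0,0, 0,0,0,0,0,0, 0,0,0,0,0,0, 0,0,0,0,0,0, 0,0,0,0,0,0, 0,0,0,0,0,0, 0,0,0,0,0,0, 0,0,0,0,0,0]' 1 15
```

```text
t: 26.48
tool_pos: [0.4754, 0.3583, -0.009]
ee_rot: [0.0, 0.997, -0.081, -0.0]
wrist_force: [0.2, -0.3, 0.7]
finger_gap: 0.999
gripper_force: 0.0
t: 27.15
tool_pos: [0.4754, 0.3594, -0.0081]
ee_rot: [-0.0, 0.997, -0.08, 0.001]
wrist_force: [-0.5, 0.0, 6.3]
finger_gap: 0.68
gripper_force: 15.0
```

```bash
python3 -m inch '[0,0,0.01,0,0,0,0,0,0.04,0,0,0,0,0,0.08,0,0,0,0,-0.03,0.11,0,0,0,0,-0.07,0.12,0,0,0,0,-0.11,0.12,0,0,0,0,-0.15,0.12,0,0,4,0,-0.19,0.12,0,0,8,-0.01,-0.23,0.12,0,0,12,-0.015,-0.27,0.12,0,0,16,-0.02,-0.31,0.12,0,0,20,-0.03,-0.35,0.12,0,0,25.7]'
python3 -m inch '[0,-0.04,0,0,0,0,-0.005,-0.08,0,0,0,0,-0.012,-0.12,0,0,0,0,-0.012,-0.12,0,0,0,0]'
python3 m3.py 11;python3 m4.py 0 block_1
```

```text
t: 28.15
tool_pos: [0.445, 0.009, 0.1113]
ee_rot: [0.0, 0.99, 0.144, 0.0]
wrist_force: [0.6, 0.1, -0.7]
finger_gap: 0.676
gripper_force: 15.0
t: 28.48
tool_pos: [0.4325, -0.1158, 0.1116]
ee_rot: [0.002, 0.99, 0.138, -0.0]
wrist_force: [0.3, 0.1, 0.2]
finger_gap: 0.677
gripper_force: 15.0
[ 0.43251229 -0.11577915  0.11162562] 0.6768023875410853 14.99725341796875
top tray [ 426.5 -317.5] 15.0 iou 0.971
top sp [ 433.1 -311.6] 14.9 iou 0.905
scene tray [ 428.2 -319. ] 14.3 iou 0.705
scene sp [ 431.3 -310.8] 19.2 iou 0.634
[ 0.43327054 -0.1075901   0.1108736 ]
top [173. 275.] [[160.0, 256.0, 189.0, 295.0, 683, 0.75], [323.0, 225.0, 343.0, 255.0, 525, 0.71]]
top [475.6 361.2] -7.0 iou 0.905
scene [281. 378.] [[306.0, 252.0, 338.0, 270.0, 420, 0.98], [251.0, 364.0, 308.0, 402.0, 1169, 0.78]]
scene [476.5 361. ] -8.6 iou 0.958
both [476.4 360.6] -8.5 iou 0.93
```

```bash
python3 -m inch '[0,-0.04,0,0,0,0,0,-0.08,0,0,0,0,0,-0.12,0,0,0,0,0,-0.16,-0.02,0,0,0,0,-0.202,-0.05,0,0,0,0,-0.202,-0.08,0,0,0,0,-0.202,-0.105,0,0,0,0,-0.202,-0.112,0,0,0,0,-0.202,-0.115,0,0,0,0,-0.202,-0.116,0,0,0,0,-0.202,-0.116,0,0,0]'
python3 -m inch '[0,0,-0.001,0,0,0,0,0,-0.002,0,0,0,0,0,-0.002,0,0,0]'
```

```text
t: 29.9
tool_pos: [0.4344, -0.311, -0.0039]
ee_rot: [0.001, 0.99, 0.142, 0.001]
wrist_force: [-0.8, 0.4, -0.9]
finger_gap: 0.677
gripper_force: 15.0
t: 30.15
tool_pos: [0.4344, -0.3115, -0.0057]
ee_rot: [0.001, 0.99, 0.142, 0.001]
wrist_force: [0.8, 0.8, 1.9]
finger_gap: 0.676
gripper_force: 16.2
```

```bash
python3 -m inch '[0,0,-0.001,0,0,0,0,0,-0.001,0,0,0]'
python3 -m inch '[0,0,0,0,0,0,0,0,0,0,0,0,0,0,0,0,0,0,0,0,0,0,0,0]' -0.55
python3 -m inch '[0,0,0.005,0,0,0,0,0,0.03,0,0,0,0,0,0.07,0,0,0,0,0.04,0.11,0,0,0,0,0.08,0.13,0,0,0,0,0.12,0.13,0,0,0,0,0.16,0.13,0,0,-4,0,0.2,0.13,0,0,-8,0,0.24,0.13,0,0,-12,0.01,0.28,0.13,0,0,-16,0.02,0.32,0.13,0,0,-20,0.04,0.36,0.13,0,0,-24.7]'
python3 m3.py 19
python3 -c "
from h import *
cv2.imwrite('pics/j.png',np.hstack([crop('',arm.get_image('scene'),370,220,450,270,5),crop('',arm.get_image('scene'),290,220,370,270,5)]))"
```

```text
t: 30.32
tool_pos: [0.4347, -0.312, -0.0062]
ee_rot: [0.001, 0.99, 0.142, 0.001]
wrist_force: [-0.9, 1.1, 6.8]
finger_gap: 0.678
gripper_force: 19.3
t: 30.65
tool_pos: [0.4331, -0.311, -0.0081]
ee_rot: [-0.0, 0.99, 0.142, -0.0]
wrist_force: [-0.3, 0.5, 0.0]
finger_gap: 0.775
gripper_force: 0.0
t: 31.65
tool_pos: [0.4676, 0.0415, 0.1224]
ee_rot: [0.0, 0.997, -0.075, -0.0]
wrist_force: [1.2, 0.3, 1.2]
finger_gap: 0.775
gripper_force: 0.0
[0.46764722 0.04148793 0.12235042] 0.7754053962656359 0.0
top tray [ 426.2 -317.4] 15.6 iou 0.966
top sp [ 422.2 -296.7] 12.0 iou 0.066
scene tray [ 427.7 -319.9] 15.1 iou 0.896
scene sp [ 433.7 -311.2] 16.5 iou 0.885
```

View pics/j.png

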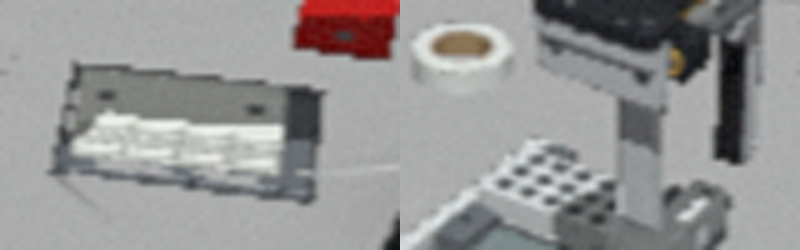

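The picture shows the plates stacked flat in the tray (partly in the arm's shadow), and the first block sitting flush in its bay. Next is block_1.

```bash
python3 -m inch '[0.005,0.04,0,0,0,0,0.01,0.08,0,0,0,0,0.012,0.12,0,0,0,0,0.012,0.16,0,0,0,0,0.012,0.2,0,0,0,0,0.012,0.24,0,0,0,0,0.012,0.28,0,0,0,0,0.012,0.31,0,0,0,0,0.012,0.31,0,0,0,0,0.012,0.31,0,0,0,0]' -1
python3 m4.py 0 block_1;python3 -c "
from rig import arm
print(arm.get_state()['tool_pos'],arm.get_state()['ee_rot'])"
```

```text
t: 32.88
tool_pos: [0.4812, 0.3488, 0.1218]
ee_rot: [0.0, 0.997, -0.073, -0.0]
wrist_force: [0.2, -0.6, -0.2]
finger_gap: 1.004
gripper_force: 0.0
[0.48123112 0.34883316 0.12177248]
top [173. 275.] [[384.0, 283.0, 397.0, 325.0, 52, 0.71], [159.0, 257.0, 188.0, 297.0, 347, 0.7], [321.0, 225.0, 342.0, 258.0, 539, 0.57]]
top [474.9 359.9] -9.4 iou 0.454
scene [281. 378.] [[306.0, 251.0, 338.0, 268.0, 366, 0.86], [250.0, 366.0, 308.0, 400.0, 1142, 0.63]]
scene [476.9 361.1] -8.2 iou 0.948
both [476.3 360.8] -8.4 iou 0.696
[0.48133293 0.34709028 0.1219241 ] [ 3.70053742e-04  9.97197821e-01 -7.48085509e-02 -2.24825554e-04]
```

```bash
python3 -m inch '[0,0.0125,-0.04,0,0,0.3,0,0.0125,-0.08,0,0,0.3,0,0.0125,-0.11,0,0,0.3,0,0.0125,-0.13,0,0,0.3,0,0.0125,-0.138,0,0,0.3,0,0.0125,-0.142,0,0,0.3,0,0.0125,-0.142,0,0,0.3,0,0.0125,-0.142,0,0,0.3]'
python3 -m inch '[0,0,0,0,0,0, 0,0,0,0,0,0, 0,0,0,0,0,0, 0,0,0,0,0,0, 0,0,0,0,0,0, 0,0,0,0,0,0, 0,0,0,0,0,0, 0,0,0,0,0,0,0,0,0,0,0,0]' 1 35
```

```text
t: 33.75
tool_pos: [0.4826, 0.362, -0.0182]
ee_rot: [-0.001, 0.997, -0.071, 0.001]
wrist_force: [-0.8, 0.2, -0.3]
finger_gap: 0.999
gripper_force: 0.0
t: 34.5
tool_pos: [0.4808, 0.3614, -0.0199]
ee_rot: [0.0, 0.997, -0.071, -0.0]
wrist_force: [-0.3, -2.0, 2.3]
finger_gap: 0.553
gripper_force: 35.0
```

```bash
python3 -m inch '[0,0,0.01,0,0,0,0,0,0.04,0,0,0,0,0,0.08,0,0,0,0,0,0.12,0,0,1.4,0.012,-0.03,0.14,0,0,1.4,0.026,-0.066,0.14,0,0,1.4,0.041,-0.1,0.14,0,0,1.4,0.056,-0.137,0.14,0,0,1.4,0.071,-0.173,0.14,0,0,1.4,0.086,-0.21,0.14,0,0,1.4,0.101,-0.247,0.14,0,0,1.4,0.116,-0.284,0.14,0,0,1.4]'
python3 -m inch '[0.015,-0.037,0,0,0,0,0.03,-0.074,0,-0.8,-6.9,0,0.0344,-0.0836,0,-1.6,-13.8,0,0.0344,-0.0836,0,-1.75,-14.9,0,0.0344,-0.0836,-0.03,-1.75,-14.9,0,0.0344,-0.0836,-0.06,-1.75,-14.9,0,0.0344,-0.0836,-0.08,-1.75,-14.9,0,0.0344,-0.0836,-0.08,-1.75,-14.9,0,0.0344,-0.0836,-0.08,-1.75,-14.9,0]'
python3 -c "
from h import *
s=arm.get_state();R=Ro.from_quat(np.roll(s['ee_rot'],-1)).as_matrix();print(s['tool_pos'],R.round(3).tolist(),s['finger_gap'])"
```

```text
t: 35.5
tool_pos: [0.597, 0.0762, 0.1202]
ee_rot: [-0.0, 0.998, -0.059, -0.0]
wrist_force: [0.1, -0.2, -1.3]
finger_gap: 0.55
gripper_force: 35.0
t: 36.25
tool_pos: [0.6296, -0.0055, 0.0385]
ee_rot: [0.007, 0.99, -0.058, 0.128]
wrist_force: [-0.1, -0.9, -1.9]
finger_gap: 0.547
gripper_force: 35.0
[ 0.62956063 -0.00547188  0.03850258] [[0.96, -0.117, 0.253], [-0.113, -0.993, -0.029], [0.255, -0.001, -0.967]] 0.547276257564182
```

```bash
python3 -m inch '[0,0,-0.01,0,0,0,0,0,-0.02,0,0,0,0,0,-0.0268,0,0,0,0,0,-0.0268,0,0,0,0,0,-0.0268,0,0,0]'
python3 -m inch '[-0.005,0.0006,0,0,0,0,-0.01,0.0012,0,0,0,0,-0.014,0.0017,0,0,0,0,-0.017,0.002,0,0,0,0,-0.0184,0.0022,0,0,0,0,-0.0184,0.0022,0,0,0,0]'
```

```text
t: 36.67
tool_pos: [0.6309, -0.0057, 0.0128]
ee_rot: [0.008, 0.99, -0.058, 0.13]
wrist_force: [0.0, -0.8, -2.0]
finger_gap: 0.555
gripper_force: 35.0
t: 37.17
tool_pos: [0.6126, -0.0036, 0.0135]
ee_rot: [0.008, 0.99, -0.058, 0.13]
wrist_force: [0.4, 0.1, -2.1]
finger_gap: 0.549
gripper_force: 35.0
```

```bash
python3 -m inch '[-0.0003,0,-0.003,0.22,1.86,0,-0.0005,0.0001,-0.006,0.44,3.73,0,-0.001,0.0001,-0.0083,0.66,5.6,0,-0.0013,0.0002,-0.0105,0.88,7.45,0,-0.0018,0.0002,-0.0128,1.1,9.3,0,-0.0023,0.0003,-0.015,1.31,11.2,0,-0.003,0.0004,-0.0172,1.53,13,0,-0.0037,0.0004,-0.019,1.75,14.9,0,-0.0037,0.0004,-0.019,1.75,14.9,0,-0.0037,0.0004,-0.019,1.75,14.9,0]'
python3 -m inch '[0,0,-0.0005,0,0,0,0,0,-0.001,0,0,0,0,0,-0.001,0,0,0]'
python3 -m inch '[0,0,0,0,0,0,0,0,0,0,0,0,0,0,0,0,0,0,0,0,0,0,0,0]' -0.6
```

```text
t: 38.0
tool_pos: [0.61, -0.0035, -0.0058]
ee_rot: [0.0, 0.998, -0.059, 0.001]
wrist_force: [-0.0, 0.6, -2.4]
finger_gap: 0.55
gripper_force: 35.0
t: 38.25
tool_pos: [0.6099, -0.0034, -0.0058]
ee_rot: [0.0, 0.998, -0.059, 0.001]
wrist_force: [0.1, 0.4, 1.1]
finger_gap: 0.55
gripper_force: 35.0
t: 38.58
tool_pos: [0.609, -0.0032, -0.0068]
ee_rot: [-0.0, 0.998, -0.059, -0.0]
wrist_force: [0.6, 0.1, 0.7]
finger_gap: 0.782
gripper_force: 0.0
```

```bash
python3 -m inch '[0,0,0.01,0,0,0,0,0,0.05,0,0,0,0,0,0.09,0,0,0,0,0,0.13,0,0,0,0,0.04,0.14,0,0,0,-0.01,0.08,0.14,0,0,0,-0.025,0.12,0.14,0,0,0,-0.04,0.16,0.14,0,0,0,-0.055,0.2,0.14,0,0,0,-0.065,0.24,0.14,0,0,0,-0.075,0.28,0.14,0,0,0,-0.085,0.32,0.14,0,0,0]' 
python3 m3.py 19
python3 m4.py 14 block_1 '(.6044,-.003,-.117)'; python3 m4.py 14 block_1 '(.5933,-.0974,-.117)'
python3 -c "
from h import *
cv2.imwrite('pics/k.png',np.vstack([crop('',arm.get_image('scene'),240,220,440,295,4),crop('',arm.get_image('top'),225,200,425,275,4)]))"
```

```text
t: 39.58
tool_pos: [0.5238, 0.3169, 0.1343]
ee_rot: [-0.0, 0.998, -0.059, 0.0]
wrist_force: [1.8, 0.2, 1.2]
finger_gap: 0.8
gripper_force: 0.0
[0.52383628 0.31685057 0.13428496] 0.7995723227183545 0.0
top tray [ 425.9 -318.5] 15.1 iou 0.961
top sp [ 432.5 -311.7] 16.6 iou 0.954
scene sp [ 432.4 -311.9] 17.8 iou 0.87
[0.52498979 0.31400213 0.13352159]
top [299. 237.] [[322.0, 224.0, 341.0, 258.0, 570, 0.89], [286.0, 218.0, 307.0, 254.0, 579, 0.77], [230.0, 208.0, 354.0, 271.0, 4296, 0.31]]
top [607.8  -4.2] -7.7 iou 0.84
scene [307. 275.] [[307.0, 249.0, 340.0, 272.0, 496, 0.97]]
[0.52530548 0.31345952 0.13333176]
top [331. 243.] [[322.0, 224.0, 343.0, 257.0, 571, 0.87], [286.0, 217.0, 308.0, 254.0, 615, 0.59]]
top [594.7 -97.8] -7.5 iou 0.839
scene [326. 260.] [[283.0, 266.0, 322.0, 288.0, 525, 0.94], [306.0, 248.0, 337.0, 272.0, 498, 0.85]]
scene [596.  -99.1] -9.3 iou 0.788
both [595.8 -98.4] -8.2 iou 0.811
```

View pics/k.png

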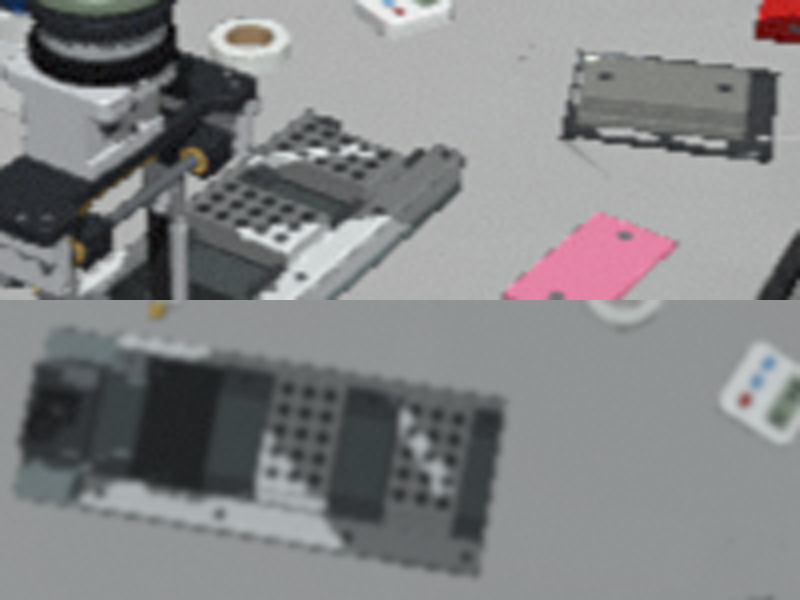

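Both blocks sit in their bays. The release heights put them on the bay floor, and the pile at z = 19 mm agrees in both cameras at (432.5,-311.8). Now the lever.

```bash
python3 -m inch '[0.01,-0.04,0,0,0,0,0.025,-0.08,0,0,0,0,0.0355,-0.12,0,0,0,0,0.0355,-0.131,0,0,0,0,0.0355,-0.131,-0.03,0,0,0,0.0355,-0.131,-0.06,0,0,0,0.0355,-0.131,-0.085,0,0,0,0.0355,-0.131,-0.093,0,0,0,0.0355,-0.131,-0.093,0,0,0,0.0355,-0.131,-0.093,0,0,0]' 1 20
```

```text
t: 41.22
tool_pos: [0.5604, 0.1843, 0.0407]
ee_rot: [-0.0, 0.998, -0.058, 0.0]
wrist_force: [1.1, -0.8, 0.4]
finger_gap: 0.127
gripper_force: 0.0
```

```bash
python3 -m inch '[0.006,-0.0007,0,0,0,0,0.012,-0.0014,0,0,0,0,0.018,-0.002,0,0,0,0,0.024,-0.003,0,0,0,0,0.03,-0.0035,0,0,0,0,0.036,-0.0042,0,0,0,0,0.042,-0.005,0,0,0,0,0.048,-0.0056,0,0,0,0,0.054,-0.0063,0,0,0,0,0.06,-0.007,0,0,0,0,0.064,-0.0075,0,0,0,0,0.064,-0.0075,0,0,0,0]'
python3 -m inch '[0.002,0,0,0,0,0,0.004,-0.0004,0,0,0,0,0.006,-0.0007,0,0,0,0,0.006,-0.0007,0,0,0,0]'
```

```text
t: 42.22
tool_pos: [0.6251, 0.1761, 0.0398]
ee_rot: [0.0, 0.998, -0.059, 0.0]
wrist_force: [-0.6, -0.5, -0.4]
finger_gap: 0.003
gripper_force: 0.1
t: 42.55
tool_pos: [0.6269, 0.176, 0.0396]
ee_rot: [0.0, 0.998, -0.059, -0.004]
wrist_force: [-7.3, -0.3, 3.3]
finger_gap: 0.004
gripper_force: 3.7
```

```bash
python3 -m inch '[-0.02,0.002,0,0,0,0,-0.05,0.006,0,0,0,0,-0.06,0.007,0.03,0,0,0,-0.06,0.007,0.07,0,0,0,-0.08,0.03,0.1,0,0,0,-0.09,0.07,0.12,0,0,0,-0.1,0.11,0.13,0,0,0,-0.11,0.15,0.13,0,0,0,-0.13,0.17,0.13,0,0,0,-0.15,0.18,0.13,0,0,0,-0.15,0.18,0.13,0,0,0]'
python3 m3.py 19
python3 - <<'E'
from h import *
cv2.imwrite('pics/l.png',np.vstack([crop('',arm.get_image('scene'),240,215,440,330,4),crop('',arm.get_image('top'),225,200,425,235,4)]))
for c in("scene","top"):print(c,[np.round(d["rect"]).tolist() for d in arm.spot_in(c,"lock_tip")], "lever1",px(c,[.6253+.0238,.1748-.0028,.08]).round(1),"lever0",px(c,[.6015,.1776,.08]).round(1))
E
```

```text
t: 43.47
tool_pos: [0.4772, 0.3591, 0.1709]
ee_rot: [-0.001, 0.998, -0.056, 0.0]
wrist_force: [0.0, -0.2, -0.2]
finger_gap: -0.0
gripper_force: 0.0
[0.47723303 0.35908602 0.17089443] -0.00018493990069962766 0.0
top tray [ 421.6 -317.8] 14.4 iou 0.957
top sp [ 428.2 -312. ] 15.8 iou 0.956
scene tray [ 423.8 -317.1] 14.4 iou 0.729
scene sp [ 430. -310.] 16.6 iou -0.0
scene [] lever1 [257.4 288.5] lever0 [272.7 294.9]
top [] lever1 [238.4 214.9] lever0 [234.9 230.9]
```

View pics/l.png

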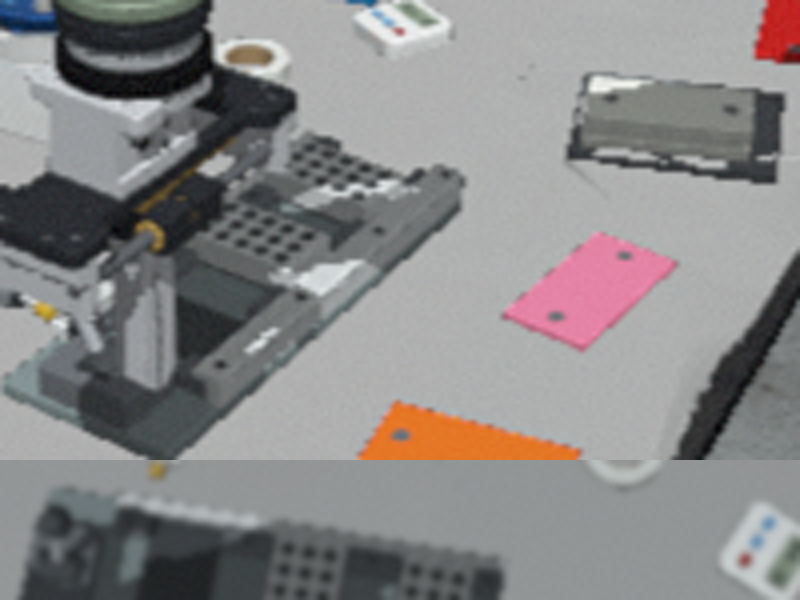

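The knob now sits at top (238,216), matching the thrown position (238.4,214.9). The tray has shifted about 5 mm with the pile in it, so I'll re-check before handing in.

```bash
python3 -m inch '[0,0.04,0.02,0,0,0,0,0.06,0.04,0,0,0,0,0.06,0.04,0,0,0,0,0.06,0.04,0,0,0,0,0.06,0.04,0,0,0,0,0.06,0.04,0,0,0,0,0.06,0.04,0,0,0,0,0.06,0.04,0,0,0]'
python3 m3.py 19
```

```text
t: 44.63
tool_pos: [0.4799, 0.4146, 0.2092]
ee_rot: [0.001, 0.998, -0.059, -0.001]
wrist_force: [0.6, -0.0, -0.2]
finger_gap: 0.006
gripper_force: 0.0
[0.47986922 0.41457459 0.2092048 ] 0.005635696399942996 0.0
top tray [ 422.  -317.4] 15.2 iou 0.965
top sp [ 427.8 -312.5] 16.1 iou 0.951
scene tray [ 423.7 -315.9] 16.3 iou 0.521
scene sp [ 430. -310.] 16.6 iou -0.0
```

```bash
python3 -c "
from rig import arm
print(arm.hand_in())"
```

```text
the job is handed in; nothing more can be done
None
```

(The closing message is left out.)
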